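# Set up the guarded sensor bay

## Robot

A 6-joint arm with a two-finger parallel gripper is mounted at the origin on the work surface. World frame = base frame: x ahead of the robot, y to its left, z up, the work surface at z = 0. Lengths are in m, angles in rad, forces in N, time in s.
With the tool pointing down it reaches from about 0.35 to 0.85 m from the base axis. Payload 8.1 kg.
Tool frame: the origin (TCP) lies at the very end of the fingers, on their centre line; the grasp point (between the pads) lies 19 mm behind it (robot.pinch_z is the z of the grasp point in the tool frame, in m); z points along the fingers, y is the direction in which the jaws open and shut (so a half turn about z gives the same grasp; the last joint's range is limited). The gripper opens to 93 mm and grips with 3 to 60 N. Pads are 15 mm wide; open, the fingers measure 128 mm over their backs; the gripper's body (75 mm by 188 mm) begins 65 mm behind the grasp point.
Start: joints at [-1.207, 0.13, 1.488, -0, 1.523, -0.085], TCP at [0.26, -0.541, 0.219] pointing down, gripper open.
Joint ranges: [-2.96, 2.96], [-0.89, 2.26], [0.02, 2.5], [-1.34, 4.48], [0, 2.73], [-2.66, 2.66]. Speed limits (rad/s): [2.39, 2.39, 2.79, 3.14, 3.14, 3.14].

## Interface

Orientations are given as a rotation vector (axis times angle).
In Python, from plant import robot gives the robot as it stands.
- The arm moves only by the tool drive_tool, never from a script. Its argument "steps" is a list of rows, each an object of numbers: "jaw": the opening, from 0 (shut) to 1 (fully open); "tx", "ty", "tz": the shift along the tool's x, y, z scaled (see below); "turn": the turn about the tool's z scaled (see below). A call has 1 to 12 rows; each row is the pose to reach, as a shift and turn from the pose commanded when the call began, along the tool's axes at that moment, turning the shorter way round; what a row does not reach only later rows make up. The controller multiplies each number of a shift by 0.3 m and each number of a turn by 180 degrees. A row lasts 1/10 s, in which the tool goes at most 50 mm and 8.59 degrees, less where a joint would pass 70% of its speed; a pose out of reach is approached as far as the arm can. A call with a number of a shift or a turn outside -1 to 1 is refused whole. A call with a gripper value outside its range is refused whole. The fingers move at their own pace and stop on an object; "force" is the grip in N (left out, the last holds). Time passes only in rows, so rows that repeat a pose let the fingers close. It gives the time, the measured TCP pose, the force and the opening at its end, in the units of the state.
- robot.read_state(): the state, without advancing time (a new reading comes with each control period).
- robot.read_camera(name): name is "side" or "top"; returns (picture, depth): 420x560x3 uint8, blue, green, red; 420x560 float32, m along the optical axis (not along the pixel's ray), 0 where there is no reading.
- robot.get_calibration(name): a dict with "fx", "fy", "cx", "cy" (pixels), "eye" and "attitude" of the camera in the world. Camera axes: x right, y down, z forward; pixel columns grow to the right and rows downward; lengths in m; the calibration is good to about 2 mm. A picture is of the moment at which its call begins. get_calibration takes no time and is no camera call.
- robot.close_job(): hands the job in, once; it reports no verdict.
The state is a dict: "t": time; "q": joint angles; "dq": joint speeds; "joint_torque": joint torques, N m; "tool_pos": TCP position; "orientation": TCP orientation; "force": force on the tool from outside, world axes, zero at the start; "wrist_torque": the same for the moment, N m; "opening": finger opening in m.
Only numpy, scipy, OpenCV 4.12 (cv2) and the standard library are available. Lean on these libraries where they do the work, as an engineer would, in place of code of your own. Each camera call takes 0.05 s, during which the arm holds its last target.

## Task

Lift the lid off the blue case by its knob and lay it, knob up, in the middle of the grey mat, then take every sensor out of the case and stand each one upright in the middle of a white ring of its own in the bay. When they are all in, hang the orange gate fully down on both pins of the hinge post, closed square across the front of the bay. Then put the lid back squarely on the empty case, and last of all turn the selector to the green dot; check at the end that everything is still in its place, and leave the other things on the table alone.

Things in the scene. Friction and masses are not known exactly. Their poses are not given: they have to be found in the camera images.
- bay: Fixed bay: black floor plate 200 x 200 x 8 mm, amber see-through walls on three sides (6 mm thick, 72 mm high); inside them a grey kerb 16 mm wide, 8 mm high. Origin: underside centre. Open front faces its -x; y along the front; z up. A sill 9.7 mm high at x -118, y -75 mm supports the hung gate's free end. A 16 x 14 mm post 100 mm high at x -99, y +97 mm bears the two pins.
- pin_low (a point): Foot of the lower pintle pin on its bracket's top, 24 mm above the table, x -122, y +97 mm in the bay's frame. The pin points up: 8 mm thick, 16 mm high, top 5 mm tapered. Brackets: steel, 7 mm thick, 14 mm wide, sticking out to the bay's -x.
- pin_high (a point): Foot of the upper pin, straight above the lower, 76 mm above the table; same pin and bracket (bracket's underside at 69 mm). The gate must therefore come in from in front of the bay (from its -x), held 17 to 32 mm above its final height, until its knuckles are over the pins, then go down.
- gate_tab (a point): Centre of the black tab on the loose gate, 104 mm above its bottom edge. Orange panel 8 (x) x 175 (y) x 90 mm, 0.25 kg; tab 10 x 50 x 28 mm, mid-length. It starts upright in a grey rack's slot (12 wide, 40 deep, 100 mm long, floor at 12 mm). Hung and closed its axes are parallel to the bay's, tab at x -122, y -4.5 mm of the bay, 114 mm above the table; only rub on the sill stops it swinging.
- gate_low (a point): Underside centre of the hole in the gate's lower knuckle: 101.5 mm along the gate's +y from the tab, 90 mm below tab centre. Knuckles are steel blocks 20 x 20 x 12 mm with an upright 10.5 mm through hole. Meets pin_low when the gate is fully down.
- gate_high (a point): Underside centre of the hole in the gate's upper knuckle: straight above the lower, 38 mm below tab centre. Meets pin_high when the gate is fully down.
- case: Fixed blue open box, 172 x 172 x 70 mm high, walls and floor 5 mm, a rim 17 mm wide and 10 mm high round its floor, closed by the loose lid at the start. Origin: centre of its underside; sides along its x and y. Two to four sensors stand in it, at places 34 mm either side of its middle lines (2 x 2, 68 mm apart).
- lid_knob (a point): Centre of the black knob of the loose grey lid, 21 mm above the lid's underside. Plate 178 x 178 x 6 mm, 0.3 kg, lying on the case with no lip; upright round knob in the middle, 26 mm thick, 30 mm high.
- mat_top (a point): Centre of the top of the flat grey felt mat (190 x 190 mm, 3 mm thick), fixed on the table.
- selector (a joint): Angle (rad) of the selector on the aluminium controller box, growing clockwise seen from above. Four detents: 0 white dot, 0.6 yellow, 1.2 green, 1.8 red; stops just beyond white and red. Starts on white or yellow. Turns with less than 0.3 N m and settles into the nearest detent when released.
- selector_grip (a point): On the selector's axis, 86 mm above the table. Black grip bar 48 mm long (its own x, turning with it), 14 mm thick, top 11 mm above this point, 32 mm tall over a round 50 mm skirt. The white line on the bar's -x half points at the dot set. Box 160 x 140 mm, top 55 mm above the table, dots 48 mm from the axis.
- ring0 (a point): Centre of a white ring (66 mm across, line 4.5 mm wide, flat print) on the bay's floor plate, 8 mm above the table; the four rings form a 76 mm square, centred at x +2, y 0 in the bay's frame.
- ring1 (a point): Centre of a white ring (66 mm across, line 4.5 mm wide, flat print) on the bay's floor plate, 8 mm above the table; the four rings form a 76 mm square, centred at x +2, y 0 in the bay's frame.
- ring2 (a point): Centre of a white ring (66 mm across, line 4.5 mm wide, flat print) on the bay's floor plate, 8 mm above the table; the four rings form a 76 mm square, centred at x +2, y 0 in the bay's frame.
- ring3 (a point): Centre of a white ring (66 mm across, line 4.5 mm wide, flat print) on the bay's floor plate, 8 mm above the table; the four rings form a 76 mm square, centred at x +2, y 0 in the bay's frame.
- sensor0_mid (a point): Centre, half-way up, of a loose upright sensor, 62 mm high, 0.15 kg: aluminium tube 40 mm across on a heavy dark base flange 52 mm across and 12 mm high, black band low on the tube, blue window on top; it stands very stably. It starts standing in the case; in some starts it is absent.
- sensor1_mid (a point): Centre, half-way up, of a loose upright sensor, 62 mm high, 0.15 kg: aluminium tube 40 mm across on a heavy dark base flange 52 mm across and 12 mm high, black band low on the tube, blue window on top; it stands very stably. It starts standing in the case; in some starts it is absent.
- sensor2_mid (a point): Centre, half-way up, of a loose upright sensor, 62 mm high, 0.15 kg: aluminium tube 40 mm across on a heavy dark base flange 52 mm across and 12 mm high, black band low on the tube, blue window on top; it stands very stably. It starts standing in the case; in some starts it is absent.
- sensor3_mid (a point): Centre, half-way up, of a loose upright sensor, 62 mm high, 0.15 kg: aluminium tube 40 mm across on a heavy dark base flange 52 mm across and 12 mm high, black band low on the tube, blue window on top; it stands very stably. It starts standing in the case; in some starts it is absent.
- camera: Bystander, to be left alone: small grey camera, lying or standing on the table. Origin: its underside.
- mug: Bystander, to be left alone: blue mug, lying or standing on the table. Origin: its underside.
- parts_tin: Bystander, to be left alone: flat steel tin, lying or standing on the table. Origin: its underside.
- cleaner: Bystander, to be left alone: white bottle with a red cap, lying or standing on the table. Origin: its underside.
- lens_cap: Bystander, to be left alone: black lens cap, lying or standing on the table. Origin: its underside.
There are look-alikes about, which are no part of the job. What is shaped like the part that bears gate_tab but turquoise is not meant.

How it is judged:
On the way, in this order (a step that is already met when the one before it is completed fails the run):
1. the lid lies on the mat, released (horizontal distance between lid_knob and mat_top below 0.035 m and height (world z) of lid_knob below 0.03 m and angle between lid_knob's own z axis and vertical below 0.1 rad and contact force between the fingers and lid below 0.1 N), for 0.2 s.
2. every sensor stands on a ring in the bay, released ((horizontal distance between sensor0_mid and ring0 below 0.014 m or horizontal distance between sensor0_mid and ring1 below 0.014 m or horizontal distance between sensor0_mid and ring2 below 0.014 m or horizontal distance between sensor0_mid and ring3 below 0.014 m) and height (world z) of each of sensor0_mid, sensor1_mid, sensor2_mid, sensor3_mid below 0.045 m and angle between each of sensor0_mid, sensor1_mid, sensor2_mid, sensor3_mid's own z axis and vertical below 0.12 rad and contact force between the fingers and sensor0 below 0.1 N and linear speed of each of sensor0, sensor1, sensor2, sensor3 below 0.05 m/s and (horizontal distance between sensor1_mid and ring0 below 0.014 m or horizontal distance between sensor1_mid and ring1 below 0.014 m or horizontal distance between sensor1_mid and ring2 below 0.014 m or horizontal distance between sensor1_mid and ring3 below 0.014 m) and contact force between the fingers and sensor1 below 0.1 N and (horizontal distance between sensor2_mid and ring0 below 0.014 m or horizontal distance between sensor2_mid and ring1 below 0.014 m or horizontal distance between sensor2_mid and ring2 below 0.014 m or horizontal distance between sensor2_mid and ring3 below 0.014 m) and contact force between the fingers and sensor2 below 0.1 N and (horizontal distance between sensor3_mid and ring0 below 0.014 m or horizontal distance between sensor3_mid and ring1 below 0.014 m or horizontal distance between sensor3_mid and ring2 below 0.014 m or horizontal distance between sensor3_mid and ring3 below 0.014 m) and contact force between the fingers and sensor3 below 0.1 N), for 0.2 s.
3. the gate is down on both pins, closed and released (distance between gate_low and pin_low below 0.006 m and distance between gate_high and pin_high below 0.006 m and angle between the x axis of gate_tab and the x axis of bay, either way round below 0.14 rad and angle between gate_tab's own z axis and vertical below 0.08 rad and contact force between the fingers and gate below 0.1 N), for 0.2 s.
4. the lid lies squarely on the case again, released (horizontal distance between lid_knob and case below 0.02 m and height (world z) of lid_knob between 0.083 and 0.099 m and angle between lid_knob's own z axis and vertical below 0.1 rad and (angle between the x axis of lid_knob and the x axis of case, either way round below 0.15 rad or angle between the x axis of lid_knob and the y axis of case, either way round below 0.15 rad) and contact force between the fingers and lid below 0.1 N), for 0.2 s.
5. the selector is on the green dot (value of joint selector between 1.08 and 1.32 rad), for 0.2 s.
At the end, for the whole second after the job is handed in: Lid flat on the case (knob within 20 mm of its centre, 0.15 rad of square); every sensor upright (7 degrees), axis within 14 mm of a ring's centre; both knuckles within 6 mm of fully down on their pins, gate within 8 degrees of closed; selector within 0.12 rad of green, all at rest (all of step 2 and all of step 3 and all of step 4 and all of step 5 and linear speed of each of gate, lid below 0.02 m/s); the robot touches nothing.
It fails at once if the camera was disturbed (moved over 30 mm) (distance of camera from where it was at the start of the episode above 0.03 m).
It fails at once if the mug was disturbed (moved over 30 mm) (distance of mug from where it was at the start of the episode above 0.03 m).
It fails at once if the parts tin was disturbed (moved over 30 mm) (distance of parts_tin from where it was at the start of the episode above 0.03 m).
It fails at once if the cleaner was disturbed (moved over 30 mm) (distance of cleaner from where it was at the start of the episode above 0.03 m).
It fails at once if the lens cap was disturbed (moved over 30 mm) (distance of lens_cap from where it was at the start of the episode above 0.03 m).
Of sensor0, sensor1, sensor2, sensor3 only 2 to 4 are there at a start; the rules pass over those that are not, and their reading is None.
At some moment in a run one of lid, sensor0, sensor1, sensor2, sensor3 may be knocked a few centimetres aside while the robot is not near it.
It also fails if it takes over 210 s, if anything falls off the work surface, if the arm or the gripper's body presses on something with over 40 N, if the wrist force passes 120 N, or if a joint passes its speed limit or range.

## Working session

There is one attempt and no reset: what is moved stays moved. The work goes in short steps, Python scripts to look and compute and a tool call to move; the robot and the scene stay as the last step left them, time stands still between calls to the robot, and variables do not carry over. Pictures are saved under pics/ and viewed, and the job is handed in when it is done.

Besides the shell and the picture viewer there is one more tool, called as a command line: name --argument value ..., lists and objects as JSON in quotes. drive_tool: Moves the arm, as the interface text tells. Its arguments: {"type":"object","properties":{"steps":{"type":"array"},"force":{"type":"number"}},"required":["steps"]}

```bash
ls; mkdir -p pics; python3 - <<'E'
from plant import robot
import cv2,numpy as np
s=robot.read_state();print({k:np.round(v,3) for k,v in s.items()},robot.pinch_z)
for n in("side","top"):
    p,d=robot.read_camera(n);cv2.imwrite(f"pics/{n}0.png",p);np.save(f"pics/{n}0.npy",d)
    c=robot.get_calibration(n);print(n,c)
E
```

```text
pics
{'t': np.float64(0.0), 'q': array([-1.207,  0.131,  1.489, -0.   ,  1.523, -0.085]), 'dq': array([ 0.001,  0.   , -0.001,  0.001, -0.002, -0.002]), 'joint_torque': array([ 2.0000e-03, -5.5983e+01, -4.9176e+01,  7.7000e-02,  3.5000e-02,
       -0.0000e+00]), 'tool_pos': array([ 0.26 , -0.54 ,  0.218]), 'orientation': array([-3.061, -0.699,  0.   ]), 'force': array([-0.528, -0.712,  0.155]), 'wrist_torque': array([ 0.018,  0.023, -0.022]), 'opening': np.float64(0.093)} -0.0188
side {'fx': 493.9563354959856, 'fy': 493.9563354959856, 'cx': 278.99084972856616, 'cy': 213.12144432068652, 'eye': array([0.22426693, 0.90299937, 0.99339978]), 'attitude': array([-0.38042573,  2.74538672, -1.18560593])}
top {'fx': 469.9787465119168, 'fy': 469.9787465119168, 'cx': 285.81001655344187, 'cy': 205.211500241527, 'eye': array([ 0.28884192, -0.01170745,  1.73568639]), 'attitude': array([-2.17797789,  2.13871616, -0.15539877])}
```

View pics/top0.png

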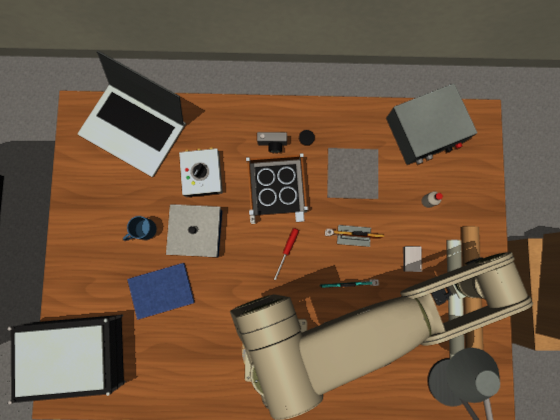

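View pics/side0.png

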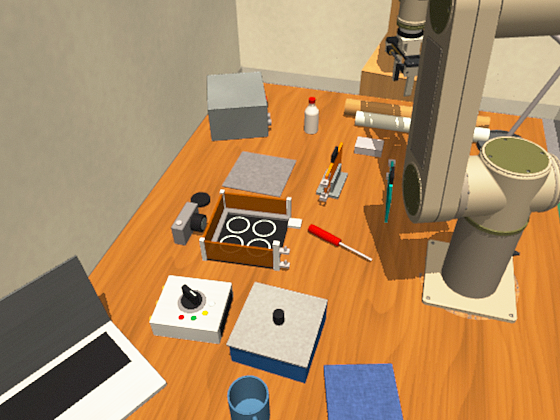

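```bash
cat > h.py <<'E'
from plant import robot
import cv2,numpy as np
from scipy.spatial.transform import Rotation as Ro
def cal(n):
    c=robot.get_calibration(n);return c,Ro.from_rotvec(c["attitude"]).as_matrix()
def ray(n,u,v,z):
    c,R=cal(n);d=R@np.array([(u-c["cx"])/c["fx"],(v-c["cy"])/c["fy"],1.]);e=c["eye"]
    return e+d*(z-e[2])/d[2]
def cloud(n,d):
    c,R=cal(n);v,u=np.mgrid[:420,:560]
    P=np.stack([(u-c["cx"])/c["fx"]*d,(v-c["cy"])/c["fy"]*d,d],-1)@R.T+c["eye"];P[d==0]=np.nan
    return P
def proj(n,p):
    c,R=cal(n);q=R.T@(np.asarray(p)-c["eye"]);return c["fx"]*q[0]/q[2]+c["cx"],c["fy"]*q[1]/q[2]+c["cy"]
def crop(p,x0,x1,y0,y1,f,name): cv2.imwrite(name,cv2.resize(p[y0:y1,x0:x1],None,fx=f,fy=f,interpolation=cv2.INTER_CUBIC))
def st():
    s=robot.read_state();R=Ro.from_rotvec(s["orientation"]).as_matrix()
    # yaw of tool y axis (jaw dir)
    return s,R
def go(x,y,z,jaw_deg):
    """numbers to go: TCP target, jaw axis direction (deg, world, mod 180)"""
    s,R=st();d=R.T@(np.array([x,y,z])-s["tool_pos"])
    cur=np.degrees(np.arctan2(R[1,1],R[0,1]))
    # tool z down: turn + about tool z = clockwise seen from above
    t=(cur-jaw_deg+90)%180-90
    print("t",round(float(s["t"]),2),"pos",s["tool_pos"].round(4),"jaw",round(cur,1),"zax",R[:,2].round(3),"q6",s["q"][5].round(2),"open",round(float(s["opening"]),4))
    print("tx,ty,tz=",(d/0.3).round(4),"turn=",round(t/180,4))
def views(k):
    o={}
    for n in("side","top"):
        p,d=robot.read_camera(n);cv2.imwrite(f"pics/{n}{k}.png",p);np.save(f"pics/{n}{k}.npy",d);o[n]=(p,d)
    return o
def load(n,k): return cv2.imread(f"pics/{n}{k}.png"),np.load(f"pics/{n}{k}.npy")
E
python3 - <<'E'
from h import *
p,d=load("top",0);q,e=load("side",0)
P=cloud("top",d);S=cloud("side",e)
for n,u,v in[("lidknob",193,230),("lid",210,245),("mat",353,173),("bayfloor",278,187),("sel",200,172),("gate",355,235),("tqs",350,285),("table",330,330)]: print(n,P[v,u].round(3))
for n,u,v in[("knob",278,316),("gate",337,153),("turq",390,190)]: print(n,S[v,u].round(3))
crop(p,160,400,110,310,3.3,"pics/c1.png")
crop(q,140,360,130,390,3,"pics/c2.png") if 0 else crop(q,140,400,130,320,3,"pics/c2.png")
E
```

```text
lidknob [0.412 0.29  0.111]
lid [0.363 0.235 0.079]
mat [ 0.646 -0.28   0.005]
bayfloor [0.587 0.    0.006]
sel [0.625 0.282 0.071]
gate [ 0.407 -0.273  0.095]
tqs [ 0.234 -0.252  0.114]
table [ 0.158 -0.122  0.7  ]
knob [0.415 0.307 0.104]
gate [ 0.408 -0.305  0.104]
turq [ 0.234 -0.193  0.088]
```

View pics/c1.png

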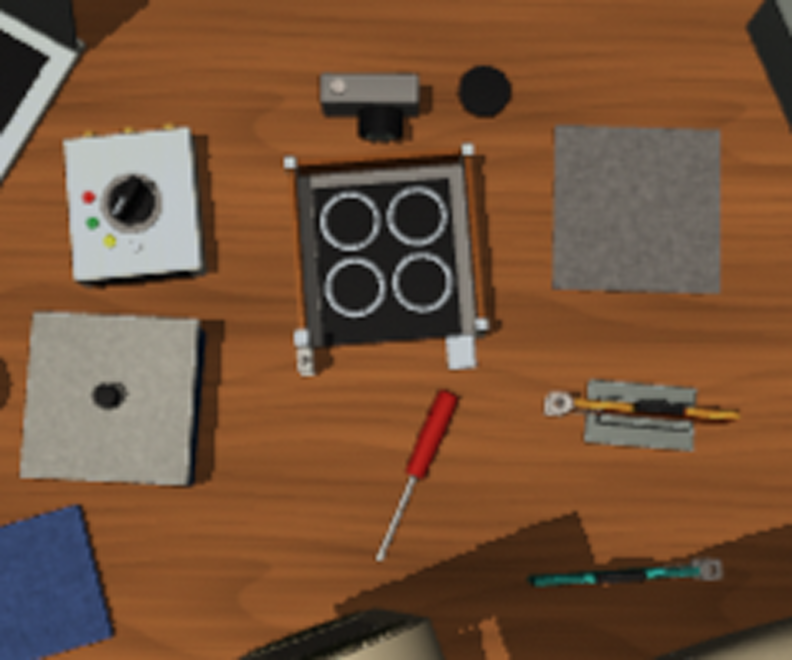

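View pics/c2.png

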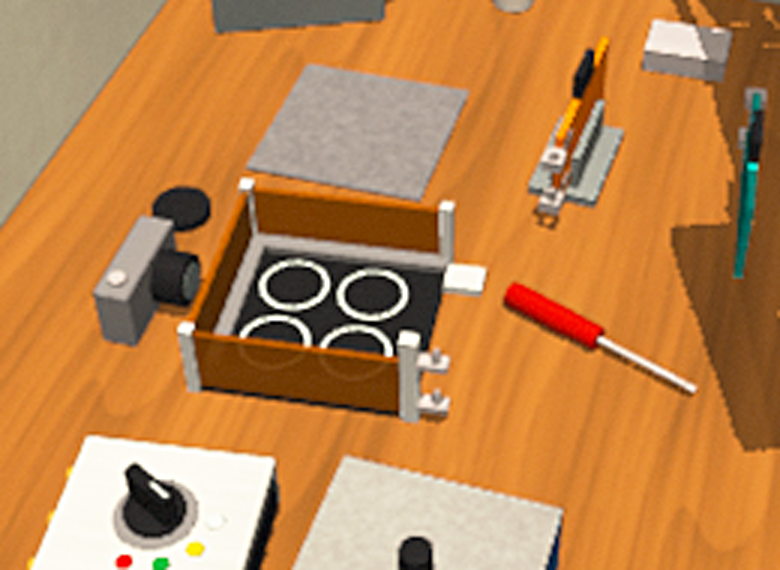

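```bash
python3 - <<'E'
from h import *
p,d=load("top",0);P=cloud("top",d)
g=p.astype(int)
def quad(mask,z,nm):
    cs,_=cv2.findContours(mask.astype(np.uint8),cv2.RETR_EXTERNAL,cv2.CHAIN_APPROX_NONE)
    c=max(cs,key=cv2.contourArea)
    w=np.array([ray("top",u,v,z)[:2] for u,v in c[:,0]],np.float32)
    r=cv2.minAreaRect(w);print(nm,np.round(r[0],4),np.round(r[1],4),round(r[2],2))
sat=p.max(2).astype(int)-p.min(2)
vv,uu=np.mgrid[:420,:560]
def box(a,b,c,e): return (uu>=a)&(uu<b)&(vv>=c)&(vv<e)
quad(box(155,228,195,265)&(sat<45)&(p.max(2)>110)&(abs(P[...,2]-0.077)<.012),0.076,"lid")
quad(box(320,385,140,205)&(sat<35),0.003,"mat")
# rings
m=((p.min(2)>110)&(sat<40)&box(255,300,166,207)).astype(np.uint8)
cs,_=cv2.findContours(cv2.resize(m,None,fx=4,fy=4,interpolation=cv2.INTER_LINEAR),cv2.RETR_EXTERNAL,cv2.CHAIN_APPROX_NONE)
rc=[]
for c in cs:
    if cv2.contourArea(c)>2000:
        e=cv2.fitEllipse(c);u,v=(np.array(e[0])+.5)/4-.5;w=ray("top",u,v,.008);rc.append(w[:2]);print("ring",(round(u,1),round(v,1)),w.round(4),np.round(np.array(e[1])/4,1))
print(np.mean(rc,0))
m=(p.max(2)<60)&box(186,200,224,238)
v,u=np.nonzero(m);print("knob px",u.mean(),v.mean(),ray("top",u.mean(),v.mean(),.112).round(4),m.sum())
c=P[...,2];k=(c>.1)&box(183,203,220,240);print("knob top",P[k].mean(0),k.sum())
s,R=st();print(R)
E
```

```text
lid [0.4145 0.2984] [0.1763 0.1771] 88.28
mat [ 0.6465 -0.278 ] [0.1858 0.1888] 89.53
nan
knob px 192.36363636363637 229.75 [0.4132 0.2923 0.112 ] 44
knob top [0.4136788  0.29730051 0.10725144] 43
[[ 9.00967876e-01  4.33885390e-01 -5.95974405e-04]
 [ 4.33885772e-01 -9.00966485e-01  1.59035167e-03]
 [ 1.53077390e-04 -1.69144058e-03 -9.99998558e-01]]
  return _methods._mean(a, axis=axis, dtype=dtype,
  ret = ret.dtype.type(ret / rcount)
```

```bash
python3 - <<'E'
from h import *
go(0.5,-0.1,0.24,-1.7);go(.4145,.298,.24,-1.7)
E
```

```text
t 0.1 pos [ 0.2602 -0.5401  0.2177] jaw -64.3 zax [-0.001  0.002 -1.   ] q6 -0.09 open 0.0929
tx,ty,tz= [ 1.3568 -0.9749 -0.0726] turn= -0.3477
t 0.1 pos [ 0.2602 -0.5401  0.2177] jaw -64.3 zax [-0.001  0.002 -1.   ] q6 -0.09 open 0.0929
tx,ty,tz= [ 1.6756 -2.2939 -0.0703] turn= -0.3477
```

drive_tool --steps '[{"tx": 0.97,"ty": -0.7,"tz": -0.07,"turn": -0.3477},{"tx": 0.97,"ty": -0.7,"tz": -0.07,"turn": -0.3477},{"tx": 0.97,"ty": -0.7,"tz": -0.07,"turn": -0.3477},{"tx": 0.97,"ty": -0.7,"tz": -0.07,"turn": -0.3477},{"tx": 0.97,"ty": -0.7,"tz": -0.07,"turn": -0.3477},{"tx": 0.97,"ty": -0.7,"tz": -0.07,"turn": -0.3477},{"tx": 0.97,"ty": -0.7,"tz": -0.07,"turn": -0.3477},{"tx": 0.97,"ty": -0.7,"tz": -0.07,"turn": -0.3477},{"tx": 0.97,"ty": -0.7,"tz": -0.07,"turn": -0.3477}]'

```text
schema error: expected keys jaw, tx, ty, tz, turn
```

```bash
python3 - <<'E'
from h import *
go(0.5,0.1,0.24,-1.7);go(.4145,.298,.24,-1.7)
E
```

```text
t 0.1 pos [ 0.2602 -0.5401  0.2177] jaw -64.3 zax [-0.001  0.002 -1.   ] q6 -0.09 open 0.0929
tx,ty,tz= [ 1.646  -1.5756 -0.0715] turn= -0.3477
t 0.1 pos [ 0.2602 -0.5401  0.2177] jaw -64.3 zax [-0.001  0.002 -1.   ] q6 -0.09 open 0.0929
tx,ty,tz= [ 1.6756 -2.2939 -0.0703] turn= -0.3477
```

All keys needed. Open jaw throughout.

drive_tool --steps '[{"jaw": 1,"tx": 0.97,"ty": -0.7,"tz": -0.07,"turn": -0.3477},{"jaw": 1,"tx": 0.97,"ty": -0.7,"tz": -0.07,"turn": -0.3477},{"jaw": 1,"tx": 0.97,"ty": -0.7,"tz": -0.07,"turn": -0.3477},{"jaw": 1,"tx": 0.97,"ty": -0.7,"tz": -0.07,"turn": -0.3477},{"jaw": 1,"tx": 0.97,"ty": -0.7,"tz": -0.07,"turn": -0.3477},{"jaw": 1,"tx": 0.97,"ty": -0.7,"tz": -0.07,"turn": -0.3477},{"jaw": 1,"tx": 0.97,"ty": -0.7,"tz": -0.07,"turn": -0.3477},{"jaw": 1,"tx": 0.97,"ty": -0.7,"tz": -0.07,"turn": -0.3477},{"jaw": 1,"tx": 0.97,"ty": -0.7,"tz": -0.07,"turn": -0.3477}]'

```text
t: 1.0
tool_pos: [0.432, -0.2238, 0.2395]
orientation: [-2.25, -2.192, 0.0]
force: [-0.1, -0.2, 0.4]
opening: 0.0929
```

```bash
python3 - <<'E'
from h import *
go(0.5,0.1,0.24,-1.7);go(.4145,.298,.24,-1.7)
E
```

```text
t 1.0 pos [ 0.432  -0.2238  0.2395] jaw -1.5 zax [-0. -0. -1.] q6 -0.56 open 0.0929
tx,ty,tz= [ 1.0849  0.1982 -0.0016] turn= 0.001
t 1.0 pos [ 0.432  -0.2238  0.2395] jaw -1.5 zax [-0. -0. -1.] q6 -0.56 open 0.0929
tx,ty,tz= [ 1.7371e+00 -1.0410e-01 -1.6000e-03] turn= 0.001
```

drive_tool --steps '[{"jaw": 1,"tx": 0.5,"ty": 0.1,"tz": 0,"turn": 0},{"jaw": 1,"tx": 0.5,"ty": 0.1,"tz": 0,"turn": 0},{"jaw": 1,"tx": 0.5,"ty": 0.1,"tz": 0,"turn": 0},{"jaw": 1,"tx": 1,"ty": 0.0,"tz": 0,"turn": 0},{"jaw": 1,"tx": 1,"ty": 0,"tz": 0,"turn": 0},{"jaw": 1,"tx": 1,"ty": 0,"tz": 0,"turn": 0},{"jaw": 1,"tx": 1,"ty": 0,"tz": 0,"turn": 0}]'

```text
t: 1.7
tool_pos: [0.4395, 0.0775, 0.2394]
orientation: [-2.252, -2.188, -0.0]
force: [0.6, 0.4, -0.3]
opening: 0.0931
```

```bash
python3 - <<'E'
from h import *
go(.4145,.298,.22,-1.7)
o=views(1)
p,d=o["top"];m0,_=load("top",0)
crop(p,150,310,120,280,4,"pics/c3.png")
E
```

```text
t 1.7 pos [0.4395 0.0775 0.2394] jaw -1.7 zax [-0.001  0.001 -1.   ] q6 0.09 open 0.0931
tx,ty,tz= [ 0.7321 -0.1044  0.0654] turn= 0.0003
```

View pics/side1.png

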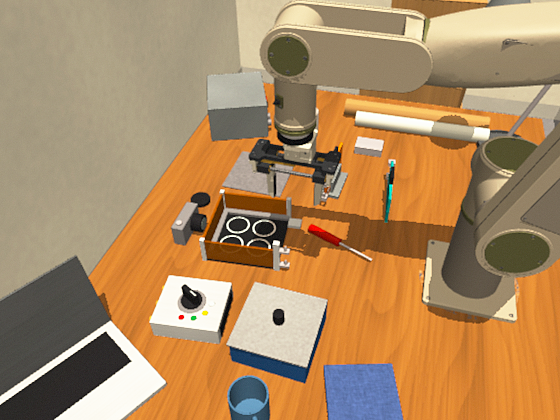

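drive_tool --steps '[{"jaw": 0.6,"tx": 0.7321,"ty": -0.1044,"tz": 0.1,"turn": 0},{"jaw": 0.6,"tx": 0.7321,"ty": -0.1044,"tz": 0.1,"turn": 0},{"jaw": 0.6,"tx": 0.7321,"ty": -0.1044,"tz": 0.1,"turn": 0},{"jaw": 0.6,"tx": 0.7321,"ty": -0.1044,"tz": 0.1,"turn": 0},{"jaw": 0.6,"tx": 0.7321,"ty": -0.1044,"tz": 0.1,"turn": 0},{"jaw": 0.6,"tx": 0.7321,"ty": -0.1044,"tz": 0.3,"turn": 0},{"jaw": 0.6,"tx": 0.7321,"ty": -0.1044,"tz": 0.42,"turn": 0},{"jaw": 0.6,"tx": 0.7321,"ty": -0.1044,"tz": 0.42,"turn": 0}]'

```text
t: 2.6
tool_pos: [0.4124, 0.2904, 0.1063]
orientation: [-2.256, -2.182, 0.02]
force: [-1.0, -0.6, -0.6]
opening: 0.0558
```

```bash
python3 - <<'E'
from h import *
go(.4145,.298,.08,-1.7)
o=views(2);crop(o["side"][0],180,380,180,400,2.7,"pics/c4.png")
E
```

```text
t 2.6 pos [0.4124 0.2904 0.1063] jaw -1.9 zax [-0.011 -0.007 -1.   ] q6 0.55 open 0.0558
tx,ty,tz= [0.0263 0.0071 0.0875] turn= -0.0011
```

View pics/c4.png

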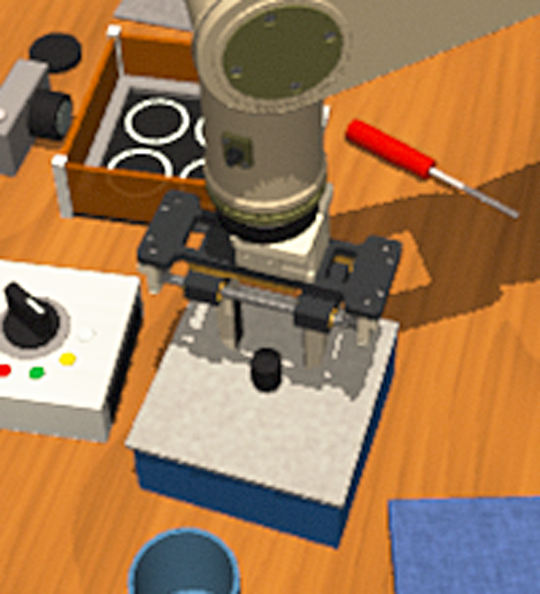

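```bash
python3 - <<'E'
from h import *
go(.4145,.298,.08,-1.7)
s,R=st()
for y in(.0279,-.0279): print("tip",proj("side",s["tool_pos"]+R[:,1]*y), proj("top",s["tool_pos"]+R[:,1]*y))
for z in(.076,.106):print(proj("side",(.4145,.298,z)),proj("top",(.4145,.298,z)))
p,d=load("side",0);S=cloud("side",d)
cv=[S[v,u].round(3) for u,v in((279,312),(279,316),(279,321))];print(cv)
m=p.max(2)<70;vv,uu=np.nonzero(m[300:335,265:295]);print(uu.min()+265,uu.max()+265,vv.min()+300,vv.max()+300)
E
```

```text
t 2.7 pos [0.4162 0.2931 0.1135] jaw -1.9 zax [-0.002 -0.002 -1.   ] q6 0.55 open 0.0561
tx,ty,tz= [ 0.0164 -0.006   0.1116] turn= -0.0011
tip (np.float64(266.92629644151583), np.float64(304.69996243740366)) (np.float64(192.72482962174985), np.float64(220.80944272836018))
tip (np.float64(291.4531675203188), np.float64(311.02367013435276)) (np.float64(191.47930418394552), np.float64(236.92453617292216))
(np.float64(279.5074472609855), np.float64(319.94187771905297)) (np.float64(192.65282003637054), np.float64(230.1699233681479))
(np.float64(279.2884681272036), np.float64(311.88418244804694)) (np.float64(191.0629478784776), np.float64(229.4861330843584))
[array([0.415, 0.297, 0.104]), array([0.412, 0.308, 0.105]), array([0.411, 0.313, 0.094])]
273 283 309 324
```

drive_tool --steps '[{"jaw": 0.6,"tx": 0.0164,"ty": -0.006,"tz": 0.0,"turn": 0},{"jaw": 0.6,"tx": 0.0164,"ty": -0.006,"tz": 0.1116,"turn": 0},{"jaw": 0.6,"tx": 0.0164,"ty": -0.006,"tz": 0.1116,"turn": 0},{"jaw": 0.6,"tx": 0.0164,"ty": -0.006,"tz": 0.1116,"turn": 0}]'

```text
t: 3.1
tool_pos: [0.4146, 0.3004, 0.0819]
orientation: [2.254, 2.187, 0.002]
force: [0.9, 0.1, 0.5]
opening: 0.0555
```

```bash
python3 - <<'E'
from h import *
go(.4145,.298,.08,-1.7)
o=views(3);crop(o["side"][0],180,380,180,400,2.7,"pics/c5.png")
E
```

```text
t 3.1 pos [0.4146 0.3004 0.0819] jaw -1.7 zax [ 0.001  0.001 -1.   ] q6 0.56 open 0.0555
tx,ty,tz= [-0.008  -0.0001  0.0065] turn= -0.0002
```

View pics/c5.png

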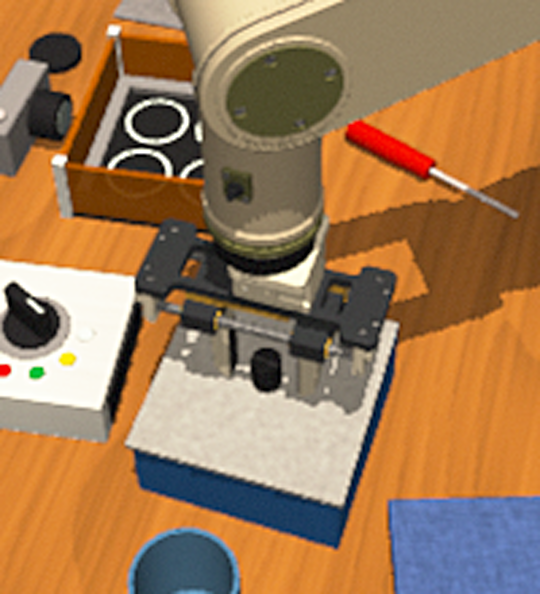

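drive_tool --steps '[{"jaw": 0.1,"tx": -0.006,"ty": 0,"tz": 0.004,"turn": 0},{"jaw": 0.1,"tx": -0.006,"ty": 0,"tz": 0.004,"turn": 0},{"jaw": 0.1,"tx": -0.006,"ty": 0,"tz": 0.004,"turn": 0},{"jaw": 0.1,"tx": -0.006,"ty": 0,"tz": 0.004,"turn": 0},{"jaw": 0.1,"tx": -0.006,"ty": 0,"tz": 0.004,"turn": 0},{"jaw": 0.1,"tx": -0.006,"ty": 0,"tz": 0.004,"turn": 0},{"jaw": 0.1,"tx": -0.006,"ty": 0,"tz": -0.1,"turn": 0},{"jaw": 0.1,"tx": -0.006,"ty": 0,"tz": -0.3,"turn": 0},{"jaw": 0.1,"tx": -0.006,"ty": 0,"tz": -0.45,"turn": 0},{"jaw": 0.1,"tx": -0.006,"ty": 0,"tz": -0.45,"turn": 0},{"jaw": 0.1,"tx": -0.006,"ty": 0,"tz": -0.45,"turn": 0}]' --force 35

```text
t: 4.3
tool_pos: [0.4146, 0.2989, 0.2166]
orientation: [2.254, 2.188, 0.005]
force: [-0.8, 0.4, -3.0]
opening: 0.0256
```

```bash
python3 - <<'E'
from h import *
go(.55,.02,.22,-1.7);go(.6465,-.278,.22,-1.7)
o=views(4)
E
```

```text
t 4.3 pos [0.4146 0.2989 0.2166] jaw -1.7 zax [ 0.003  0.002 -1.   ] q6 0.55 open 0.0256
tx,ty,tz= [-0.9161  0.4786 -0.0116] turn= 0.0
t 4.3 pos [0.4146 0.2989 0.2166] jaw -1.7 zax [ 0.003  0.002 -1.   ] q6 0.55 open 0.0256
tx,ty,tz= [-1.8994  0.8295 -0.0124] turn= 0.0
```

View pics/side4.png

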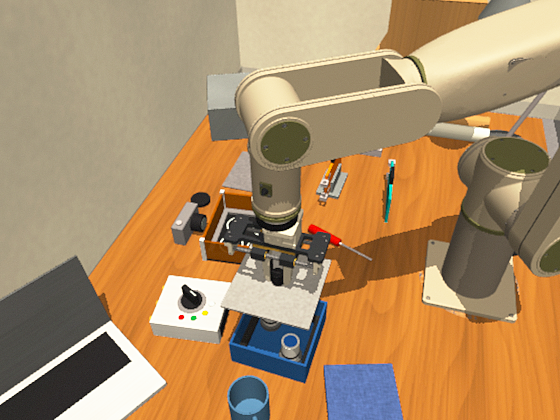

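View pics/top4.png

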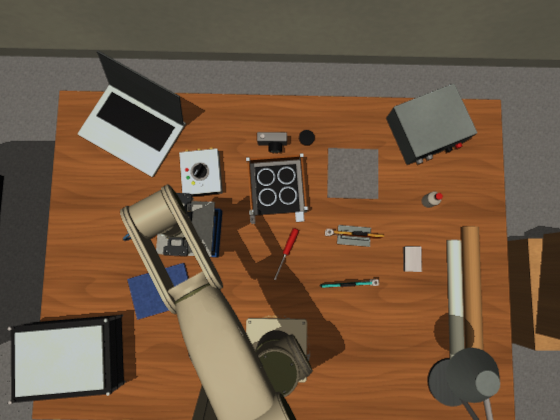

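drive_tool --steps '[{"jaw": 0.1,"tx": -0.95,"ty": 0.415,"tz": -0.01,"turn": 0},{"jaw": 0.1,"tx": -0.95,"ty": 0.415,"tz": -0.01,"turn": 0},{"jaw": 0.1,"tx": -0.95,"ty": 0.415,"tz": -0.01,"turn": 0},{"jaw": 0.1,"tx": -0.95,"ty": 0.415,"tz": -0.01,"turn": 0},{"jaw": 0.1,"tx": -0.95,"ty": 0.415,"tz": -0.01,"turn": 0},{"jaw": 0.1,"tx": -0.95,"ty": 0.415,"tz": -0.01,"turn": 0},{"jaw": 0.1,"tx": -0.95,"ty": 0.415,"tz": -0.01,"turn": 0},{"jaw": 0.1,"tx": -0.95,"ty": 0.415,"tz": -0.01,"turn": 0}]'

```text
t: 5.2
tool_pos: [0.5287, 0.0081, 0.2151]
orientation: [-2.255, -2.182, 0.005]
force: [0.7, 0.5, -2.1]
opening: 0.0251
```

```bash
python3 - <<'E'
from h import *
go(.6465,-.278,.1,-1.7)
o=views(5)
p,_=o["top"];crop(p,140,330,110,270,4,"pics/c6.png")
E
```

```text
t 5.2 pos [0.5287 0.0081 0.2151] jaw -1.9 zax [-0.005  0.    -1.   ] q6 -0.05 open 0.0251
tx,ty,tz= [-0.9403  0.4261  0.3813] turn= -0.0011
```

View pics/c6.png

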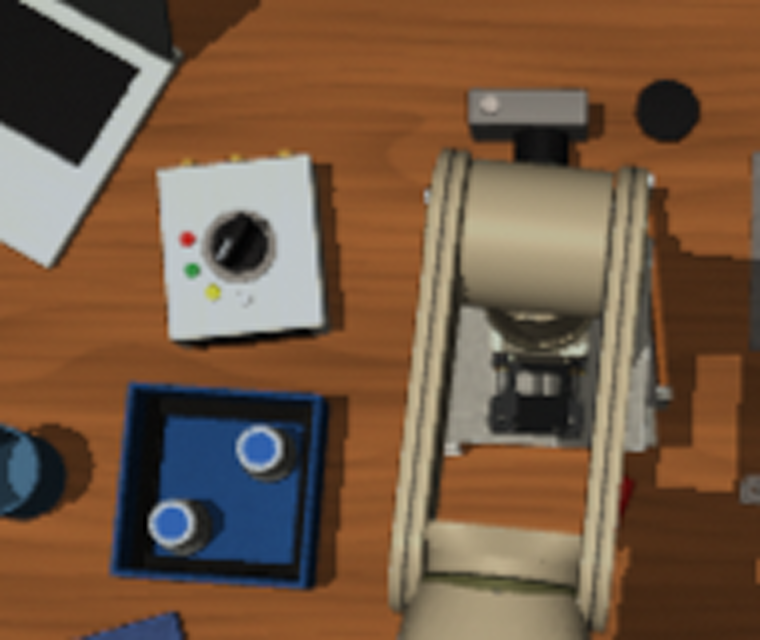

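drive_tool --steps '[{"jaw": 0.1,"tx": -0.94,"ty": 0.426,"tz": 0,"turn": 0},{"jaw": 0.1,"tx": -0.94,"ty": 0.426,"tz": 0,"turn": 0},{"jaw": 0.1,"tx": -0.94,"ty": 0.426,"tz": 0,"turn": 0},{"jaw": 0.1,"tx": -0.94,"ty": 0.426,"tz": 0.0,"turn": 0},{"jaw": 0.1,"tx": -0.94,"ty": 0.426,"tz": 0.1,"turn": 0},{"jaw": 0.1,"tx": -0.94,"ty": 0.426,"tz": 0.2,"turn": 0},{"jaw": 0.1,"tx": -0.94,"ty": 0.426,"tz": 0.38,"turn": 0},{"jaw": 0.1,"tx": -0.94,"ty": 0.426,"tz": 0.5,"turn": 0},{"jaw": 0.1,"tx": -0.94,"ty": 0.426,"tz": 0.5,"turn": 0},{"jaw": 0.1,"tx": -0.94,"ty": 0.426,"tz": 0.5,"turn": 0},{"jaw": 0.1,"tx": -0.94,"ty": 0.426,"tz": 0.5,"turn": 0}]'

```text
t: 6.4
tool_pos: [0.6509, -0.2748, 0.071]
orientation: [2.25, 2.188, 0.002]
force: [0.1, -0.5, -1.5]
opening: 0.0251
```

```bash
python3 - <<'E'
from h import *
go(.6465,-.278,.0145,-1.7)
E
```

```text
t 6.4 pos [ 0.6509 -0.2748  0.071 ] jaw -1.6 zax [ 0.003 -0.001 -1.   ] q6 -0.44 open 0.0251
tx,ty,tz= [-0.0108 -0.0148  0.1883] turn= 0.0006
```

drive_tool --steps '[{"jaw": 0.1,"tx": -0.012,"ty": -0.015,"tz": 0.1,"turn": 0},{"jaw": 0.1,"tx": -0.012,"ty": -0.015,"tz": 0.17,"turn": 0},{"jaw": 0.1,"tx": -0.012,"ty": -0.015,"tz": 0.187,"turn": 0},{"jaw": 0.1,"tx": -0.012,"ty": -0.015,"tz": 0.187,"turn": 0},{"jaw": 0.1,"tx": -0.012,"ty": -0.015,"tz": 0.187,"turn": 0}]'

```text
t: 6.9
tool_pos: [0.6466, -0.2798, 0.0154]
orientation: [2.251, 2.186, 0.002]
force: [-0.3, 0.3, -2.4]
opening: 0.0259
```

```bash
python3 - <<'E'
from h import *
go(.6465,-.278,.0135,-1.7)
E
```

```text
t 6.9 pos [ 0.6466 -0.2798  0.0154] jaw -1.7 zax [ 0.004 -0.002 -1.   ] q6 -0.45 open 0.0259
tx,ty,tz= [ 0.006  -0.0005  0.0062] turn= 0.0002
```

Release slightly lower and retreat toward the sensors.

drive_tool --steps '[{"jaw": 0.1,"tx": 0.002,"ty": 0,"tz": 0.005,"turn": 0},{"jaw": 0.1,"tx": 0.002,"ty": 0,"tz": 0.005,"turn": 0},{"jaw": 0.6,"tx": 0.002,"ty": 0,"tz": 0.005,"turn": 0},{"jaw": 0.6,"tx": 0.002,"ty": 0,"tz": 0.005,"turn": 0},{"jaw": 0.6,"tx": 0.002,"ty": 0,"tz": 0.005,"turn": 0},{"jaw": 0.6,"tx": 0.002,"ty": 0,"tz": -0.1,"turn": 0},{"jaw": 0.6,"tx": 0.002,"ty": 0,"tz": -0.3,"turn": 0},{"jaw": 0.6,"tx": 0.002,"ty": 0,"tz": -0.5,"turn": 0},{"jaw": 0.6,"tx": 0.15,"ty": -0.1,"tz": -0.6,"turn": 0},{"jaw": 0.6,"tx": 0.15,"ty": -0.4,"tz": -0.6,"turn": 0},{"jaw": 0.6,"tx": 0.15,"ty": -0.5,"tz": -0.6,"turn": 0},{"jaw": 0.6,"tx": 0.15,"ty": -0.7,"tz": -0.6,"turn": 0}]'

```text
t: 8.1
tool_pos: [0.476, -0.2301, 0.1917]
orientation: [2.252, 2.188, 0.001]
force: [-0.8, -0.7, 1.3]
opening: 0.0558
```

```bash
python3 - <<'E'
from h import *
go(.4,.2,.2,-1.7)
o=views(6)
E
```

```text
t 8.1 pos [ 0.476  -0.2301  0.1917] jaw -1.6 zax [ 0.002 -0.001 -1.   ] q6 -0.52 open 0.0558
tx,ty,tz= [ 1.4257 -0.2943 -0.0298] turn= 0.0003
```

View pics/top6.png

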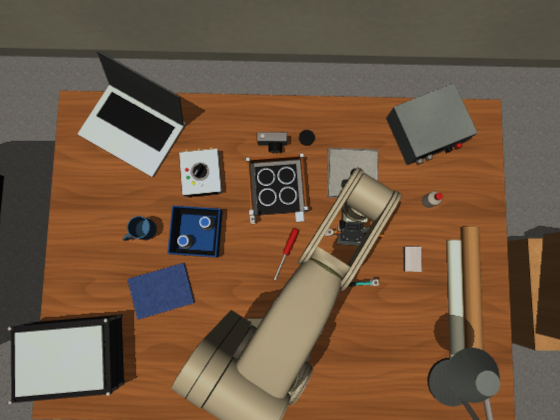

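View pics/side6.png

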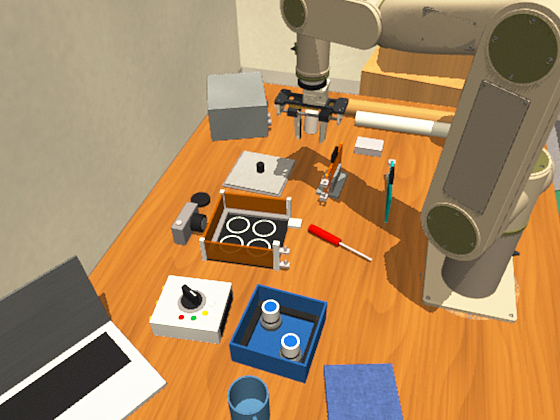

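```bash
cat > m.py <<'E'
from h import *
def sensors(p,zt,box,n="top"):
    hsv=cv2.cvtColor(p,cv2.COLOR_BGR2HSV)
    # blue window: bright blue; find tops by brightness
    a,b,c,e=box
    m=((hsv[...,0]>100)&(hsv[...,0]<122)&(hsv[...,2]>150)&(hsv[...,1]>90)).astype(np.uint8)
    mm=np.zeros_like(m);mm[c:e,a:b]=m[c:e,a:b]
    k,l,s,ce=cv2.connectedComponentsWithStats(mm)
    for i in range(1,k):
        if s[i,4]>8: print(n,"sensor px",ce[i].round(1),s[i,4],ray(n,*ce[i],zt).round(4))
def rings(p,box):
    a,b,c,e=box;f=6
    g=cv2.resize(p[c:e,a:b].min(2),None,fx=f,fy=f,interpolation=cv2.INTER_CUBIC)
    m=(g>100).astype(np.uint8)
    cs,hh=cv2.findContours(m,cv2.RETR_CCOMP,cv2.CHAIN_APPROX_NONE);out=[]
    for i,cc in enumerate(cs):
        if hh[0][i][3]>=0 and cv2.contourArea(cc)>60*f*f:   # inner holes
            el=cv2.fitEllipse(cc)
            if max(el[1])/f>25 or min(el[1])/f<10: continue
            u,v=(np.array(el[0])+.5)/f-.5+np.array([a,c]);w=ray("top",u,v,.008);out.append(w)
            print("ring",u.round(1),v.round(1),np.round(np.array(el[1])/f,1),w.round(4))
    return np.array(out)
E
python3 - <<'E'
from m import *
p,d=load("top",6);q,e=load("side",6)
sensors(p,.067,(165,225,200,260))
sensors(q,.067,(228,330,280,380),"side")
r=rings(p,(252,304,160,212));print(r.mean(0) if len(r) else 0)
for i in range(len(r)):
  for j in range(i): print(i,j,np.linalg.norm(r[i]-r[j]).round(4),np.degrees(np.arctan2(*(r[i]-r[j])[[1,0]])).round(1))
# case outline at z=.07
hsv=cv2.cvtColor(p,cv2.COLOR_BGR2HSV)
m=((hsv[...,0]>100)&(hsv[...,0]<125)&(hsv[...,1]>120)).astype(np.uint8);mm=np.zeros_like(m);mm[195:265,160:230]=m[195:265,160:230]
cs,_=cv2.findContours(mm,cv2.RETR_EXTERNAL,cv2.CHAIN_APPROX_NONE)
c=max(cs,key=cv2.contourArea);w=np.array([ray("top",u,v,.07)[:2] for u,v in c[:,0]],np.float32);print("case",cv2.minAreaRect(w))
crop(p,230,320,140,230,7,"pics/c7.png")
E
```

```text
top sensor px [204.5 221.6] 53 [0.4466 0.2591 0.067 ]
top sensor px [182.5 240.4] 53 [0.3782 0.3338 0.067 ]
side sensor px [280.6 333.4] 1810 [0.4044 0.3249 0.067 ]
side sensor px [270.  306.1] 98 [0.4478 0.2619 0.067 ]
side sensor px [290.  340.7] 121 [0.3799 0.3369 0.067 ]
side sensor px [326.8 371.8] 79 [0.2884 0.387  0.067 ]
side sensor px [248.7 377.2] 32 [0.4382 0.4413 0.067 ]
ring 267.1 196.7 [14.7 14.9] [0.5493 0.0402 0.008 ]
ring 287.4 195.1 [14.9 15. ] [ 0.5567 -0.0352  0.008 ]
ring 265.6 176.6 [14.7 15.1] [0.625  0.0474 0.008 ]
ring 285.9 175.0 [14.6 15.1] [ 0.6325 -0.0283  0.008 ]
[0.59087899 0.00600199 0.008     ]
1 0 0.0758 -84.4
2 0 0.076 5.4
2 1 0.1072 50.4
3 0 0.1078 -39.5
3 1 0.0762 5.2
3 2 0.0761 -84.3
case ((0.4134070873260498, 0.29154065251350403), (0.17639125883579254, 0.17009423673152924), 87.29798126220703)
```

View pics/c7.png

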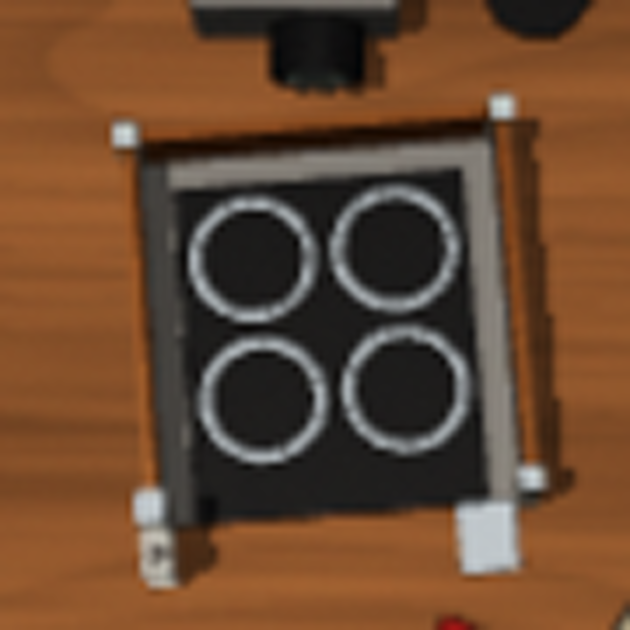

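drive_tool --steps '[{"jaw": 0.6,"tx": 0.97,"ty": 0.0,"tz": 0.0,"turn": -0.25},{"jaw": 0.6,"tx": 0.97,"ty": 0.0,"tz": 0.0,"turn": -0.25},{"jaw": 0.6,"tx": 0.97,"ty": 0.0,"tz": 0.0,"turn": -0.25},{"jaw": 0.6,"tx": 0.97,"ty": 0.0,"tz": 0.0,"turn": -0.25},{"jaw": 0.6,"tx": 0.97,"ty": 0.0,"tz": 0.0,"turn": -0.25},{"jaw": 0.6,"tx": 0.97,"ty": 0.0,"tz": 0.0,"turn": -0.25},{"jaw": 0.6,"tx": 0.97,"ty": 0.0,"tz": 0.0,"turn": -0.25}]'

```text
t: 8.9
tool_pos: [0.4859, 0.0649, 0.1911]
orientation: [1.236, 2.888, 0.003]
force: [0.2, -1.1, 0.5]
opening: 0.0558
```

```bash
python3 - <<'E'
from m import *
go(.447,.2605,.15,43.3)
p,d=robot.read_camera("top");cv2.imwrite("pics/top7.png",p)
sensors(p,.067,(165,225,200,260))
q,e=load("side",6);Q=cloud("side",e);P=cloud("top",load("top",6)[1])
print("camera h",np.nanmax(P[125:150,255:290,2]))
# rings in side
g=cv2.resize(q[205:262,205:290].min(2),None,fx=6,fy=6,interpolation=cv2.INTER_CUBIC)
cs,hh=cv2.findContours((g>120).astype(np.uint8),cv2.RETR_CCOMP,cv2.CHAIN_APPROX_NONE)
for i,c in enumerate(cs):
    if hh[0][i][3]>=0 and cv2.contourArea(c)>3000:
        el=cv2.fitEllipse(c);u,v=(np.array(el[0])+.5)/6-.5+[205,205];print(u,v,np.array(el[1])/6,ray("side",u,v,.008).round(4))
E
```

```text
t 8.9 pos [0.4859 0.0649 0.1911] jaw 43.7 zax [ 0.001  0.002 -1.   ] q6 -0.74 open 0.0558
tx,ty,tz= [0.5611 0.356  0.138 ] turn= 0.002
top sensor px [204.5 221.6] 53 [0.4466 0.2591 0.067 ]
top sensor px [182.5 240.4] 53 [0.3782 0.3338 0.067 ]
camera h 0.07684184021847296
263.72186279296875 227.69947814941406 [13.27275213 19.19946543] [ 0.5579 -0.0328  0.008 ]
237.68441263834634 224.45995966593424 [12.95071157 19.14855448] [ 0.6336 -0.0258  0.008 ]
```

drive_tool --steps '[{"jaw": 0.56,"tx": 0.561,"ty": 0.356,"tz": 0.0,"turn": 0},{"jaw": 0.56,"tx": 0.561,"ty": 0.356,"tz": 0.0,"turn": 0},{"jaw": 0.56,"tx": 0.561,"ty": 0.356,"tz": 0.0,"turn": 0},{"jaw": 0.56,"tx": 0.561,"ty": 0.356,"tz": 0.0,"turn": 0},{"jaw": 0.56,"tx": 0.561,"ty": 0.356,"tz": 0.1,"turn": 0},{"jaw": 0.56,"tx": 0.561,"ty": 0.356,"tz": 0.25,"turn": 0},{"jaw": 0.56,"tx": 0.561,"ty": 0.356,"tz": 0.34,"turn": 0},{"jaw": 0.56,"tx": 0.561,"ty": 0.356,"tz": 0.34,"turn": 0},{"jaw": 0.56,"tx": 0.561,"ty": 0.356,"tz": 0.34,"turn": 0}]'

```text
t: 9.85
tool_pos: [0.4486, 0.2551, 0.0891]
orientation: [-1.248, -2.883, 0.001]
force: [0.7, -0.4, -0.1]
opening: 0.0522
```

```bash
python3 - <<'E'
from m import *
q,e=robot.read_camera("side");crop(q,210,350,250,390,4,"pics/c8.png")
go(.4472,.2605,.03,43.3)
E
```

```text
t 9.9 pos [0.4496 0.2557 0.0904] jaw 43.2 zax [ 0.002  0.001 -1.   ] q6 -0.34 open 0.052
tx,ty,tz= [0.0174 0.0048 0.2015] turn= -0.0005
```

View pics/c8.png

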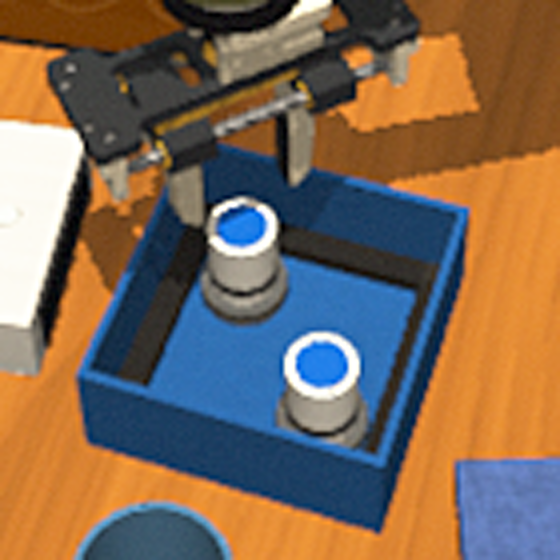

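drive_tool --steps '[{"jaw": 0.56,"tx": 0.0174,"ty": 0.0048,"tz": 0.0,"turn": 0},{"jaw": 0.56,"tx": 0.0174,"ty": 0.0048,"tz": 0.0,"turn": 0},{"jaw": 0.56,"tx": 0.0174,"ty": 0.0048,"tz": 0.1,"turn": 0},{"jaw": 0.56,"tx": 0.0174,"ty": 0.0048,"tz": 0.195,"turn": 0},{"jaw": 0.56,"tx": 0.0174,"ty": 0.0048,"tz": 0.2,"turn": 0},{"jaw": 0.56,"tx": 0.0174,"ty": 0.0048,"tz": 0.2,"turn": 0}]'

```text
t: 10.5
tool_pos: [0.4453, 0.2608, 0.0291]
orientation: [-1.245, -2.884, 0.001]
force: [0.1, -0.1, -0.3]
opening: 0.0519
```

```bash
python3 - <<'E'
from m import *
q,e=robot.read_camera("side");crop(q,210,350,250,390,4,"pics/c9.png")
go(.4472,.2605,.03,43.3);print(robot.read_state()["force"])
E
```

```text
t 10.55 pos [0.4463 0.2613 0.0301] jaw 43.3 zax [ 0.001  0.001 -1.   ] q6 -0.33 open 0.052
tx,ty,tz= [-0.004   0.0005  0.0004] turn= 0.0001
[-0.13173665 -0.15055092  0.25907059]
```

View pics/c9.png

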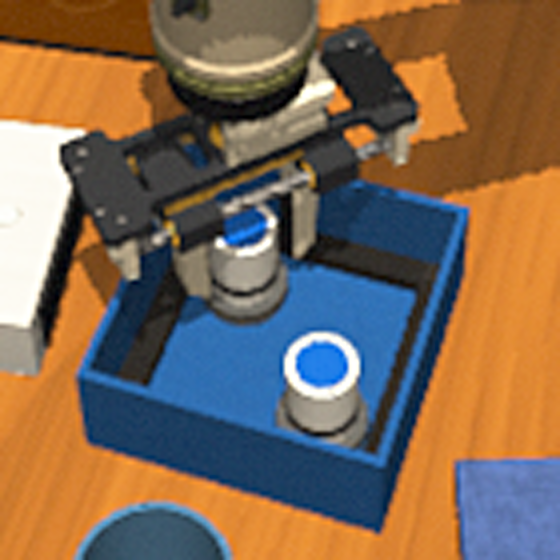

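Straddled. Close and lift.

drive_tool --steps '[{"jaw": 0.3,"tx": 0,"ty": 0,"tz": 0.0,"turn": 0},{"jaw": 0.3,"tx": 0,"ty": 0,"tz": 0.0,"turn": 0},{"jaw": 0.3,"tx": 0,"ty": 0,"tz": 0.0,"turn": 0},{"jaw": 0.3,"tx": 0,"ty": 0,"tz": 0.0,"turn": 0},{"jaw": 0.3,"tx": 0,"ty": 0,"tz": -0.1,"turn": 0},{"jaw": 0.3,"tx": 0,"ty": 0,"tz": -0.25,"turn": 0},{"jaw": 0.3,"tx": 0,"ty": 0,"tz": -0.41,"turn": 0},{"jaw": 0.3,"tx": 0,"ty": 0,"tz": -0.55,"turn": 0},{"jaw": 0.3,"tx": 0,"ty": 0,"tz": -0.55,"turn": 0}]' --force 20

```text
t: 11.45
tool_pos: [0.4491, 0.2625, 0.2017]
orientation: [1.242, 2.877, 0.014]
force: [1.2, 1.1, -1.3]
opening: 0.0399
```

```bash
python3 - <<'E'
from m import *
go(.5499,.0414,.19,43.3)
E
```

```text
t 11.45 pos [0.4491 0.2625 0.2017] jaw 43.3 zax [ 0.011  0.005 -1.   ] q6 -0.33 open 0.0399
tx,ty,tz= [-0.7667 -0.2615  0.0388] turn= 0.0
```

drive_tool --steps '[{"jaw": 0.3,"tx": -0.94,"ty": -0.43,"tz": 0.03,"turn": 0},{"jaw": 0.3,"tx": -0.94,"ty": -0.43,"tz": 0.03,"turn": 0},{"jaw": 0.3,"tx": -0.94,"ty": -0.43,"tz": 0.03,"turn": 0},{"jaw": 0.3,"tx": -0.94,"ty": -0.43,"tz": 0.03,"turn": 0},{"jaw": 0.3,"tx": -0.94,"ty": -0.43,"tz": 0.03,"turn": 0},{"jaw": 0.3,"tx": -0.94,"ty": -0.43,"tz": 0.03,"turn": 0},{"jaw": 0.3,"tx": -0.94,"ty": -0.43,"tz": 0.03,"turn": 0},{"jaw": 0.3,"tx": -0.94,"ty": -0.43,"tz": 0.03,"turn": 0}]'

```text
t: 12.25
tool_pos: [0.5446, -0.0345, 0.1834]
orientation: [-1.249, -2.88, 0.001]
force: [-0.5, 0.4, -2.1]
opening: 0.0399
```

```bash
python3 - <<'E'
from m import *
go(.5573,-.034,.08,43.3)
E
```

```text
t 12.25 pos [ 0.5446 -0.0345  0.1834] jaw 43.1 zax [-0.002  0.    -1.   ] q6 -0.91 open 0.0399
tx,ty,tz= [-0.0283  0.0325  0.3446] turn= -0.0011
```

drive_tool --steps '[{"jaw": 0.3,"tx": -0.0283,"ty": 0.0325,"tz": 0.0,"turn": 0},{"jaw": 0.3,"tx": -0.0283,"ty": 0.0325,"tz": 0.1,"turn": 0},{"jaw": 0.3,"tx": -0.0283,"ty": 0.0325,"tz": 0.24,"turn": 0},{"jaw": 0.3,"tx": -0.0283,"ty": 0.0325,"tz": 0.34,"turn": 0},{"jaw": 0.3,"tx": -0.0283,"ty": 0.0325,"tz": 0.34,"turn": 0},{"jaw": 0.3,"tx": -0.0283,"ty": 0.0325,"tz": 0.34,"turn": 0}]'

```text
t: 12.85
tool_pos: [0.5572, -0.0309, 0.0827]
orientation: [-1.242, -2.884, 0.0]
force: [-0.0, 0.2, -0.9]
opening: 0.0397
```

```bash
python3 - <<'E'
from m import *
go(.5573,-.034,.0345,43.3)
q,e=robot.read_camera("side");crop(q,190,310,170,280,5,"pics/c10.png")
E
```

```text
t 12.85 pos [ 0.5572 -0.0309  0.0827] jaw 43.4 zax [-0.002  0.001 -1.   ] q6 -0.9 open 0.0397
tx,ty,tz= [-0.008  -0.0069  0.1606] turn= 0.0005
```

View pics/c10.png

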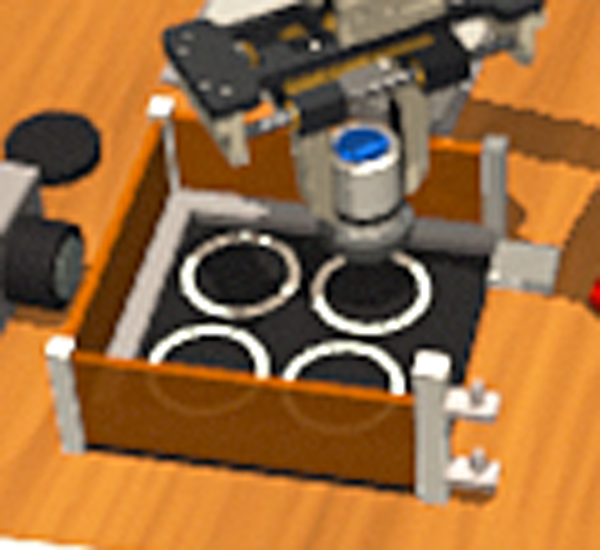

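drive_tool --steps '[{"jaw": 0.3,"tx": -0.007,"ty": -0.006,"tz": 0.1,"turn": 0},{"jaw": 0.3,"tx": -0.007,"ty": -0.006,"tz": 0.15,"turn": 0},{"jaw": 0.3,"tx": -0.007,"ty": -0.006,"tz": 0.162,"turn": 0},{"jaw": 0.3,"tx": -0.007,"ty": -0.006,"tz": 0.162,"turn": 0},{"jaw": 0.3,"tx": -0.007,"ty": -0.006,"tz": 0.162,"turn": 0}]'

```text
t: 13.4
tool_pos: [0.559, -0.0352, 0.0354]
orientation: [1.244, 2.883, 0.001]
force: [0.5, 0.2, -2.1]
opening: 0.0398
```

```bash
python3 - <<'E'
from m import *
go(.5573,-.034,.0335,43.3)
q,e=robot.read_camera("side");crop(q,190,310,170,280,5,"pics/c11.png")
E
```

```text
t 13.4 pos [ 0.559  -0.0352  0.0354] jaw 43.3 zax [ 0.002 -0.    -1.   ] q6 -0.91 open 0.0398
tx,ty,tz= [ 0.0068 -0.0015  0.0064] turn= 0.0
```

View pics/c11.png

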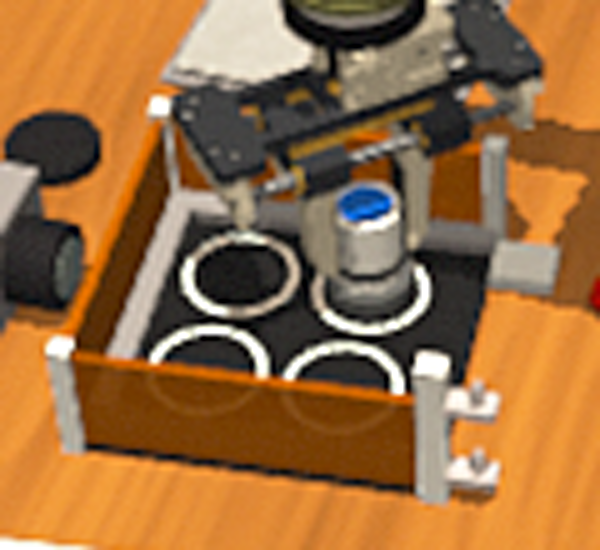

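drive_tool --steps '[{"jaw": 0.3,"tx": 0.004,"ty": 0,"tz": 0.007,"turn": 0},{"jaw": 0.3,"tx": 0.004,"ty": 0,"tz": 0.008,"turn": 0},{"jaw": 0.56,"tx": 0.004,"ty": 0,"tz": 0.007,"turn": 0},{"jaw": 0.56,"tx": 0.004,"ty": 0,"tz": 0.007,"turn": 0},{"jaw": 0.56,"tx": 0.004,"ty": 0,"tz": 0.007,"turn": 0},{"jaw": 0.56,"tx": 0.004,"ty": 0,"tz": -0.1,"turn": 0},{"jaw": 0.56,"tx": 0.004,"ty": 0,"tz": -0.25,"turn": 0},{"jaw": 0.56,"tx": 0.004,"ty": 0,"tz": -0.4,"turn": 0},{"jaw": 0.56,"tx": 0.15,"ty": 0,"tz": -0.5,"turn": 0},{"jaw": 0.56,"tx": 0.3,"ty": 0.1,"tz": -0.5,"turn": 0},{"jaw": 0.56,"tx": 0.45,"ty": 0.2,"tz": -0.5,"turn": 0},{"jaw": 0.56,"tx": 0.6,"ty": 0.25,"tz": -0.5,"turn": 0}]'

```text
t: 14.65
tool_pos: [0.4921, 0.142, 0.1847]
orientation: [1.246, 2.882, 0.002]
force: [0.9, 0.4, -0.0]
opening: 0.0519
```

```bash
python3 - <<'E'
from m import *
o=views(8)
p=o["top"][0];q=o["side"][0]
sensors(p,.067,(165,225,200,260));sensors(q,.067,(228,330,280,380),"side")
sensors(p,.070,(252,304,160,212));sensors(q,.070,(205,300,190,262),"side")
go(.379,.335,.12,43.3)
crop(q,150,350,130,330,3,"pics/c12.png")
E
```

```text
top sensor px [182.5 240.4] 53 [0.3782 0.3338 0.067 ]
side sensor px [278.8 331.2] 2190 [0.4096 0.3206 0.067 ]
side sensor px [290.  340.6] 123 [0.38   0.3368 0.067 ]
side sensor px [326.8 371.8] 79 [0.2884 0.387  0.067 ]
side sensor px [248.7 377.2] 32 [0.4382 0.4413 0.067 ]
t 14.75 pos [0.4899 0.1454 0.1841] jaw 43.6 zax [-0.001  0.002 -1.   ] q6 -0.58 open 0.052
tx,ty,tz= [0.712  0.1683 0.2153] turn= 0.0018
```

View pics/c12.png

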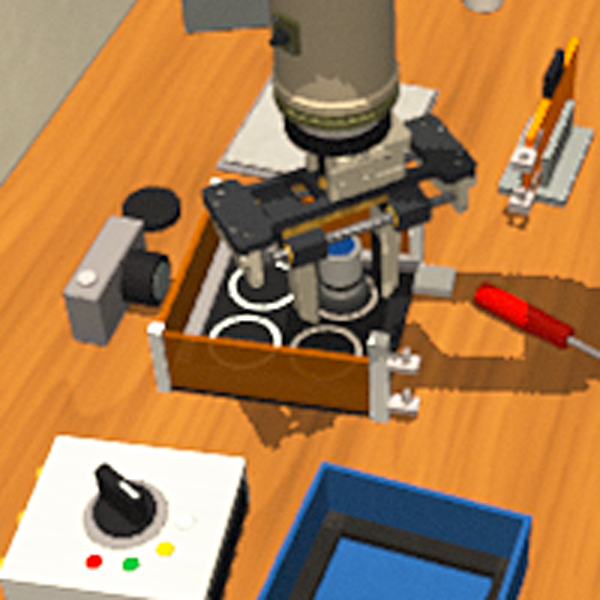

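Selector points near white; sensor stands in ring. On to sensor B.

drive_tool --steps '[{"jaw": 0.56,"tx": 0.712,"ty": 0.168,"tz": 0,"turn": 0},{"jaw": 0.56,"tx": 0.712,"ty": 0.168,"tz": 0,"turn": 0},{"jaw": 0.56,"tx": 0.712,"ty": 0.168,"tz": 0,"turn": 0},{"jaw": 0.56,"tx": 0.712,"ty": 0.168,"tz": 0,"turn": 0},{"jaw": 0.56,"tx": 0.712,"ty": 0.168,"tz": 0.1,"turn": 0},{"jaw": 0.56,"tx": 0.712,"ty": 0.168,"tz": 0.25,"turn": 0},{"jaw": 0.56,"tx": 0.712,"ty": 0.168,"tz": 0.31,"turn": 0},{"jaw": 0.56,"tx": 0.712,"ty": 0.168,"tz": 0.31,"turn": 0},{"jaw": 0.56,"tx": 0.712,"ty": 0.168,"tz": 0.31,"turn": 0}]'

```text
t: 15.65
tool_pos: [0.3826, 0.3301, 0.0915]
orientation: [-1.246, -2.884, 0.001]
force: [0.5, 0.9, 0.7]
opening: 0.0521
```

```bash
python3 - <<'E'
from m import *
o=views(9)
p=o["top"][0];q=o["side"][0]
sensors(p,.070,(252,304,160,212));sensors(q,.070,(205,300,190,262),"side");sensors(q,.067,(270,310,325,360),"side")
go(.379,.335,.03,43.3)
crop(q,210,350,250,390,4,"pics/c13.png")
E
```

```text
top sensor px [288.3 192.2] 50 [ 0.5578 -0.0372  0.07  ]
side sensor px [260.8 211.5] 33 [ 0.5635 -0.032   0.07  ]
side sensor px [290.2 341.1] 111 [0.3792 0.3378 0.067 ]
side sensor px [302.8 345.9] 62 [0.3502 0.3418 0.067 ]
side sensor px [307.8 354.6] 19 [0.335  0.3592 0.067 ]
side sensor px [277.8 356.7] 41 [0.3945 0.3808 0.067 ]
t 15.75 pos [0.3836 0.3309 0.093 ] jaw 43.3 zax [ 0.002  0.002 -1.   ] q6 -0.14 open 0.052
tx,ty,tz= [ 0.0207 -0.0025  0.21  ] turn= -0.0002
```

View pics/c13.png

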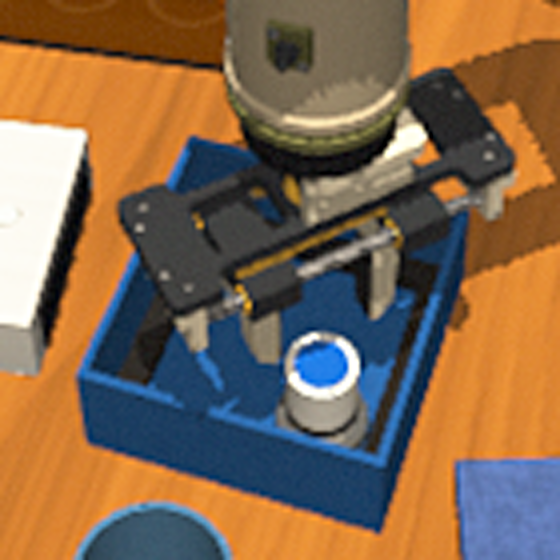

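drive_tool --steps '[{"jaw": 0.56,"tx": 0.0207,"ty": -0.0025,"tz": 0.0,"turn": 0},{"jaw": 0.56,"tx": 0.0207,"ty": -0.0025,"tz": 0.0,"turn": 0},{"jaw": 0.56,"tx": 0.0207,"ty": -0.0025,"tz": 0.1,"turn": 0},{"jaw": 0.56,"tx": 0.0207,"ty": -0.0025,"tz": 0.2,"turn": 0},{"jaw": 0.56,"tx": 0.0207,"ty": -0.0025,"tz": 0.208,"turn": 0},{"jaw": 0.56,"tx": 0.0207,"ty": -0.0025,"tz": 0.208,"turn": 0}]'

```text
t: 16.35
tool_pos: [0.3769, 0.3342, 0.0286]
orientation: [-1.245, -2.884, 0.002]
force: [0.5, 0.4, 1.1]
opening: 0.0521
```

```bash
python3 - <<'E'
from m import *
go(.379,.335,.03,43.3)
q,_=robot.read_camera("side");crop(q,210,350,250,390,4,"pics/c14.png")
E
```

```text
t 16.35 pos [0.3769 0.3342 0.0286] jaw 43.3 zax [-0.001 -0.001 -1.   ] q6 -0.13 open 0.0521
tx,ty,tz= [-0.0028  0.007  -0.0045] turn= 0.0
```

View pics/c14.png

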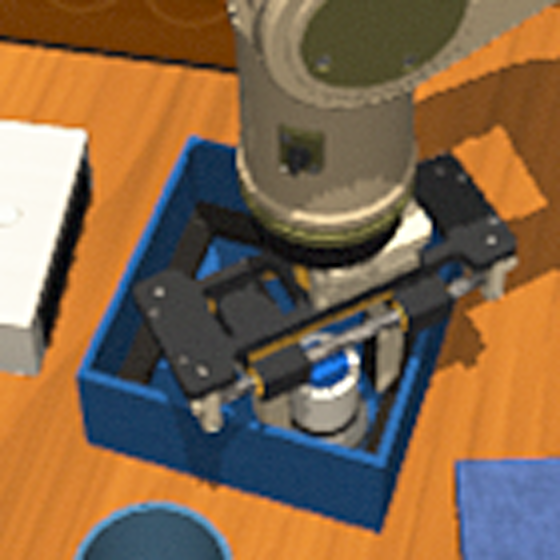

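drive_tool --steps '[{"jaw": 0.3,"tx": 0,"ty": 0.003,"tz": -0.003,"turn": 0},{"jaw": 0.3,"tx": 0,"ty": 0.003,"tz": -0.003,"turn": 0},{"jaw": 0.3,"tx": 0,"ty": 0.003,"tz": -0.003,"turn": 0},{"jaw": 0.3,"tx": 0,"ty": 0.003,"tz": -0.003,"turn": 0},{"jaw": 0.3,"tx": 0,"ty": 0.003,"tz": -0.1,"turn": 0},{"jaw": 0.3,"tx": 0,"ty": 0.003,"tz": -0.25,"turn": 0},{"jaw": 0.3,"tx": 0,"ty": 0.003,"tz": -0.41,"turn": 0},{"jaw": 0.3,"tx": 0,"ty": 0.003,"tz": -0.54,"turn": 0},{"jaw": 0.3,"tx": 0,"ty": 0.003,"tz": -0.54,"turn": 0}]'

```text
t: 17.3
tool_pos: [0.3812, 0.3373, 0.1983]
orientation: [1.243, 2.879, 0.016]
force: [1.1, -0.3, -1.2]
opening: 0.0397
```

```bash
python3 - <<'E'
from m import *
go(.5499,.0414,.19,43.3)
E
```

```text
t 17.3 pos [0.3812 0.3373 0.1983] jaw 43.3 zax [ 0.01   0.007 -1.   ] q6 -0.13 open 0.0397
tx,ty,tz= [-1.1035 -0.2676  0.0261] turn= 0.0
```

drive_tool --steps '[{"jaw": 0.3,"tx": -0.99,"ty": -0.24,"tz": 0.025,"turn": 0},{"jaw": 0.3,"tx": -0.99,"ty": -0.24,"tz": 0.025,"turn": 0},{"jaw": 0.3,"tx": -0.99,"ty": -0.24,"tz": 0.025,"turn": 0},{"jaw": 0.3,"tx": -0.99,"ty": -0.24,"tz": 0.025,"turn": 0},{"jaw": 0.3,"tx": -0.99,"ty": -0.24,"tz": 0.025,"turn": 0},{"jaw": 0.3,"tx": -0.99,"ty": -0.24,"tz": 0.025,"turn": 0},{"jaw": 0.3,"tx": -0.99,"ty": -0.24,"tz": 0.025,"turn": 0},{"jaw": 0.3,"tx": -0.99,"ty": -0.24,"tz": 0.025,"turn": 0}]'

```text
t: 18.1
tool_pos: [0.5291, 0.0682, 0.1821]
orientation: [-1.249, -2.881, 0.001]
force: [-0.7, -0.3, -0.6]
opening: 0.0396
```

```bash
python3 - <<'E'
from m import *
go(.5499,.0414,.1,43.3)
E
```

```text
t 18.1 pos [0.5291 0.0682 0.1821] jaw 43.1 zax [-0.002  0.    -1.   ] q6 -0.72 open 0.0396
tx,ty,tz= [-0.1128 -0.0101  0.2735] turn= -0.001
```

drive_tool --steps '[{"jaw": 0.3,"tx": -0.11,"ty": -0.01,"tz": 0.0,"turn": 0},{"jaw": 0.3,"tx": -0.11,"ty": -0.01,"tz": 0.1,"turn": 0},{"jaw": 0.3,"tx": -0.11,"ty": -0.01,"tz": 0.2,"turn": 0},{"jaw": 0.3,"tx": -0.11,"ty": -0.01,"tz": 0.33,"turn": 0},{"jaw": 0.3,"tx": -0.11,"ty": -0.01,"tz": 0.33,"turn": 0},{"jaw": 0.3,"tx": -0.11,"ty": -0.01,"tz": 0.33,"turn": 0}]'

```text
t: 18.7
tool_pos: [0.5485, 0.0448, 0.0839]
orientation: [-1.242, -2.883, 0.001]
force: [0.4, 0.0, -0.5]
opening: 0.0396
```

```bash
python3 - <<'E'
from m import *
go(.5499,.0414,.035,43.3)
E
```

```text
t 18.7 pos [0.5485 0.0448 0.0839] jaw 43.4 zax [-0.003  0.    -1.   ] q6 -0.77 open 0.0396
tx,ty,tz= [-0.0119 -0.0041  0.1628] turn= 0.0005
```

drive_tool --steps '[{"jaw": 0.3,"tx": -0.011,"ty": -0.004,"tz": 0.1,"turn": 0},{"jaw": 0.3,"tx": -0.011,"ty": -0.004,"tz": 0.15,"turn": 0},{"jaw": 0.3,"tx": -0.011,"ty": -0.004,"tz": 0.164,"turn": 0},{"jaw": 0.3,"tx": -0.011,"ty": -0.004,"tz": 0.164,"turn": 0},{"jaw": 0.3,"tx": -0.011,"ty": -0.004,"tz": 0.164,"turn": 0}]'

```text
t: 19.2
tool_pos: [0.5521, 0.0404, 0.0364]
orientation: [1.244, 2.883, 0.001]
force: [-0.3, -0.4, 0.2]
opening: 0.0397
```

```bash
python3 - <<'E'
from m import *
go(.5499,.0414,.0335,43.3)
E
```

```text
t 19.2 pos [0.5521 0.0404 0.0364] jaw 43.3 zax [ 0.002  0.    -1.   ] q6 -0.78 open 0.0397
tx,ty,tz= [ 0.0075 -0.0029  0.0095] turn= 0.0
```

drive_tool --steps '[{"jaw": 0.3,"tx": 0.004,"ty": 0,"tz": 0.009,"turn": 0},{"jaw": 0.3,"tx": 0.004,"ty": 0,"tz": 0.011,"turn": 0},{"jaw": 0.56,"tx": 0.004,"ty": 0,"tz": 0.009,"turn": 0},{"jaw": 0.56,"tx": 0.004,"ty": 0,"tz": 0.009,"turn": 0},{"jaw": 0.56,"tx": 0.004,"ty": 0,"tz": 0.009,"turn": 0},{"jaw": 0.56,"tx": 0.004,"ty": 0,"tz": -0.1,"turn": 0},{"jaw": 0.56,"tx": 0.004,"ty": 0,"tz": -0.25,"turn": 0},{"jaw": 0.56,"tx": 0.004,"ty": 0,"tz": -0.41,"turn": 0},{"jaw": 0.56,"tx": 0.004,"ty": 0,"tz": -0.55,"turn": 0},{"jaw": 0.56,"tx": -0.2,"ty": -0.4,"tz": -0.6,"turn": 0},{"jaw": 0.56,"tx": -0.26,"ty": -0.7,"tz": -0.6,"turn": 0},{"jaw": 0.56,"tx": -0.26,"ty": -0.7,"tz": -0.6,"turn": 0}]'

```text
t: 20.4
tool_pos: [0.4863, -0.095, 0.2114]
orientation: [1.243, 2.884, -0.0]
force: [0.6, -0.8, 1.2]
opening: 0.0522
```

```bash
python3 - <<'E'
from m import *
o=views(10)
p=o["top"][0];q=o["side"][0]
go(.41,-.27,.2,0)
sensors(p,.070,(252,304,160,212));sensors(q,.070,(205,300,190,262),"side")
crop(q,180,360,130,280,4,"pics/c15.png")
crop(p,240,400,140,290,4,"pics/c16.png")
E
```

```text
t 20.5 pos [ 0.485  -0.0986  0.2114] jaw 43.0 zax [-0.    -0.002 -1.   ] q6 -1.05 open 0.0523
tx,ty,tz= [-0.2472 -0.5725  0.0391] turn= 0.2389
top sensor px [267.3 193.4] 50 [0.5519 0.038  0.07  ]
side sensor px [262.6 211.1] 55 [ 0.5593 -0.0347  0.07  ]
side sensor px [256.3 230.2] 59 [0.5531 0.0402 0.07  ]
```

View pics/c15.png

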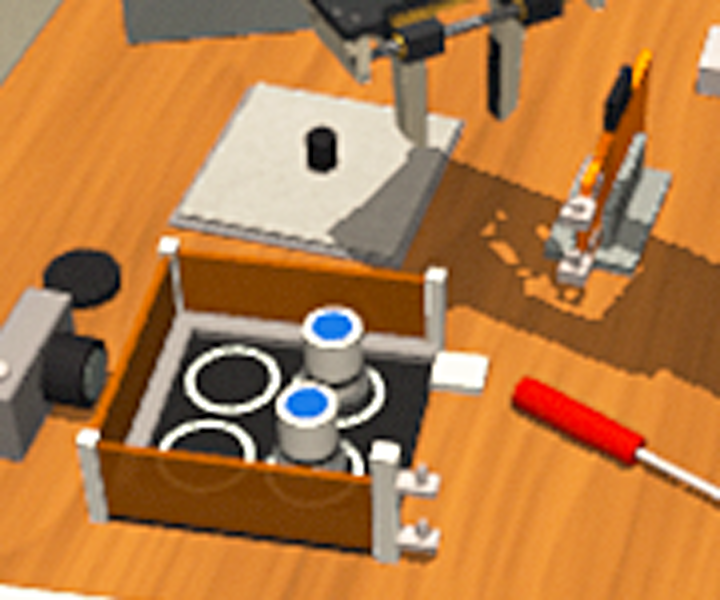

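View pics/c16.png

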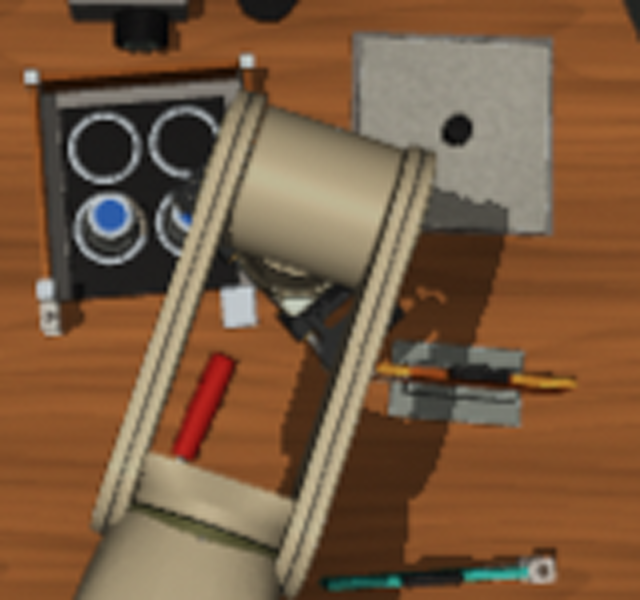

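```bash
python3 - <<'E'
from m import *
p,d=load("top",0);q,e=load("side",6)
crop(p,320,390,215,255,11,"pics/c17.png")
crop(q,310,350,138,208,8,"pics/c18.png")
P=cloud("top",d)
reg=P[215:260,318:392].reshape(-1,3);col=p[215:260,318:392].reshape(-1,3).astype(int)
for lo,hi in((.09,.108),(.108,.12),(.12,.14)):
    m=(reg[:,2]>lo)&(reg[:,2]<hi);r=reg[m]
    if len(r)>5:
        pf=np.polyfit(r[:,1],r[:,0],1);print(lo,len(r),r.mean(0).round(4),r.min(0).round(4),r.max(0).round(4),"slope deg",np.degrees(np.arctan(pf[0])).round(2))
E
```

```text
0.09 106 [ 0.4113 -0.2607  0.1001] [ 0.4005 -0.3693  0.0904] [ 0.4262 -0.1716  0.1077] slope deg 4.01
0.108 13 [ 0.4071 -0.2933  0.1112] [ 0.403  -0.3608  0.1084] [ 0.4152 -0.2081  0.1182] slope deg 2.86
0.12 45 [ 0.4099 -0.2811  0.1306] [ 0.4042 -0.3053  0.1227] [ 0.4148 -0.2565  0.138 ] slope deg 4.19
```

View pics/c17.png

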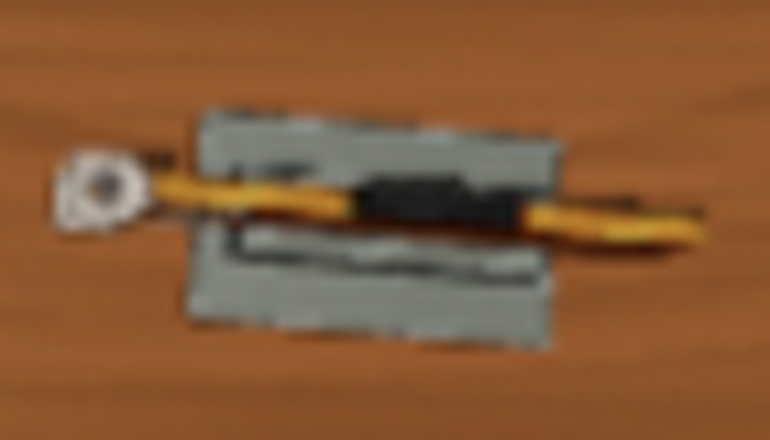

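View pics/c18.png

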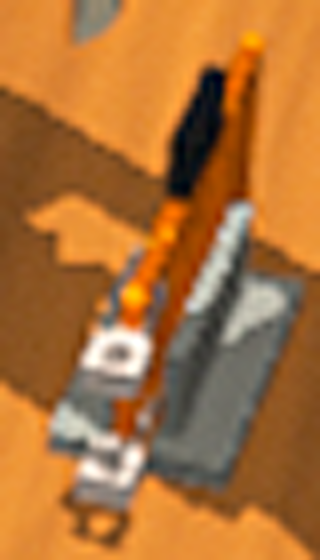

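```bash
python3 - <<'E'
from m import *
go(.4105,-.2805,.18,-4)
E
```

```text
t 20.5 pos [ 0.485  -0.0986  0.2114] jaw 43.0 zax [-0.    -0.002 -1.   ] q6 -1.05 open 0.0523
tx,ty,tz= [-0.2738 -0.5951  0.1058] turn= 0.2611
```

drive_tool --steps '[{"jaw": 0.56,"tx": -0.2738,"ty": -0.595,"tz": 0,"turn": 0.2611},{"jaw": 0.56,"tx": -0.2738,"ty": -0.595,"tz": 0,"turn": 0.2611},{"jaw": 0.56,"tx": -0.2738,"ty": -0.595,"tz": 0,"turn": 0.2611},{"jaw": 0.56,"tx": -0.2738,"ty": -0.595,"tz": 0,"turn": 0.2611},{"jaw": 0.56,"tx": -0.2738,"ty": -0.595,"tz": 0,"turn": 0.2611},{"jaw": 0.56,"tx": -0.2738,"ty": -0.595,"tz": 0.1,"turn": 0.2611},{"jaw": 0.56,"tx": -0.2738,"ty": -0.595,"tz": 0.15,"turn": 0.2611},{"jaw": 0.56,"tx": -0.2738,"ty": -0.595,"tz": 0.15,"turn": 0.2611}]'

```text
t: 21.3
tool_pos: [0.412, -0.2744, 0.1626]
orientation: [-2.285, -2.148, 0.001]
force: [-0.4, 0.8, -1.0]
opening: 0.052
```

```bash
python3 - <<'E'
from m import *
q,_=robot.read_camera("side");crop(q,260,400,80,220,4,"pics/c19.png")
go(.4105,-.2805,.097,-4)
E
```

```text
t 21.35 pos [ 0.4128 -0.2749  0.1644] jaw -3.5 zax [-0.003  0.002 -1.   ] q6 -0.63 open 0.0521
tx,ty,tz= [-0.0194 -0.0058  0.2247] turn= 0.0026
```

View pics/c19.png

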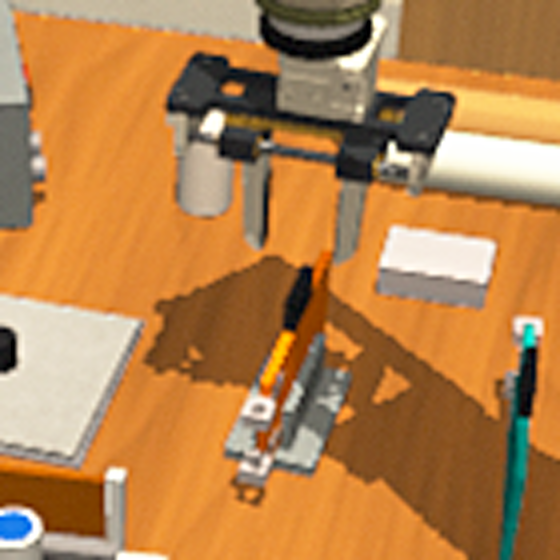

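drive_tool --steps '[{"jaw": 0.4,"tx": -0.0194,"ty": -0.0058,"tz": 0,"turn": 0.0026},{"jaw": 0.4,"tx": -0.0194,"ty": -0.0058,"tz": 0.0,"turn": 0.0026},{"jaw": 0.4,"tx": -0.0194,"ty": -0.0058,"tz": 0.08,"turn": 0.0026},{"jaw": 0.4,"tx": -0.0194,"ty": -0.0058,"tz": 0.16,"turn": 0.0026},{"jaw": 0.4,"tx": -0.0194,"ty": -0.0058,"tz": 0.222,"turn": 0.0026},{"jaw": 0.4,"tx": -0.0194,"ty": -0.0058,"tz": 0.222,"turn": 0.0026},{"jaw": 0.4,"tx": -0.0194,"ty": -0.0058,"tz": 0.222,"turn": 0.0026}]'

```text
t: 22.05
tool_pos: [0.4117, -0.2821, 0.1002]
orientation: [2.3, 2.139, 0.0]
force: [0.8, -0.4, -0.2]
opening: 0.0371
```

```bash
python3 - <<'E'
from m import *
q,_=robot.read_camera("side");crop(q,280,380,110,220,5,"pics/c20.png")
go(.4105,-.2805,.097,-4);print(robot.read_state()["force"])
E
```

```text
t 22.1 pos [ 0.4121 -0.2826  0.1009] jaw -4.1 zax [ 0.002 -0.001 -1.   ] q6 -0.63 open 0.0372
tx,ty,tz= [ 0.0065 -0.0059  0.013 ] turn= -0.0008
[ 0.03491435 -0.26849053  1.18095032]
```

View pics/c20.png

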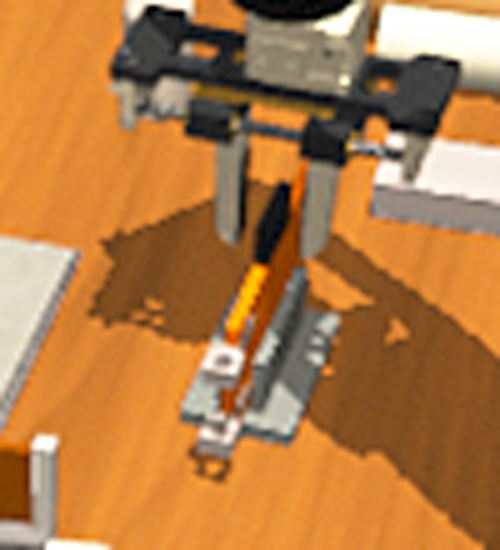

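Straddles the tab. Close firmly.

drive_tool --steps '[{"jaw": 0.0,"tx": 0.006,"ty": -0.003,"tz": 0.01,"turn": 0},{"jaw": 0.0,"tx": 0.006,"ty": -0.003,"tz": 0.01,"turn": 0},{"jaw": 0.0,"tx": 0.006,"ty": -0.003,"tz": 0.01,"turn": 0},{"jaw": 0.0,"tx": 0.006,"ty": -0.003,"tz": 0.01,"turn": 0},{"jaw": 0.0,"tx": 0.006,"ty": -0.003,"tz": 0.01,"turn": 0},{"jaw": 0.0,"tx": 0.006,"ty": -0.003,"tz": 0.01,"turn": 0},{"jaw": 0.0,"tx": 0.006,"ty": -0.003,"tz": 0.01,"turn": 0}]' --force 55

```text
t: 22.8
tool_pos: [0.4108, -0.2802, 0.0966]
orientation: [2.3, 2.139, 0.0]
force: [0.6, -0.0, 3.0]
opening: 0.0095
```

```bash
python3 - <<'E'
from m import *
go(.4105,-.2805,.2,-4);s=robot.read_state();print(s["force"],s["wrist_torque"])
E
```

```text
t 22.8 pos [ 0.4108 -0.2802  0.0966] jaw -4.2 zax [ 0.001 -0.    -1.   ] q6 -0.63 open 0.0095
tx,ty,tz= [-0.0012 -0.0007 -0.3445] turn= -0.0009
[ 0.55451402 -0.00446931  2.95293876] [ 0.06316224 -0.01545381 -0.04637928]
```

drive_tool --steps '[{"jaw": 0.0,"tx": 0,"ty": 0,"tz": -0.05,"turn": 0},{"jaw": 0.0,"tx": 0,"ty": 0,"tz": -0.15,"turn": 0},{"jaw": 0.0,"tx": 0,"ty": 0,"tz": -0.25,"turn": 0},{"jaw": 0.0,"tx": 0,"ty": 0,"tz": -0.36,"turn": 0},{"jaw": 0.0,"tx": 0,"ty": 0,"tz": -0.36,"turn": 0},{"jaw": 0.0,"tx": 0,"ty": 0,"tz": -0.36,"turn": 0}]'

```text
t: 23.4
tool_pos: [0.4107, -0.2803, 0.2048]
orientation: [2.3, 2.138, 0.0]
force: [-0.6, -0.0, -3.4]
opening: 0.0097
```

```bash
python3 - <<'E'
from m import *
go(.4105,-.2805,.2,-4);s=robot.read_state();print(s["force"],s["wrist_torque"])
o=views(11);crop(o["side"][0],260,400,60,220,4,"pics/c21.png");crop(o["top"][0],300,400,180,280,6,"pics/c22.png")
E
```

```text
t 23.4 pos [ 0.4107 -0.2803  0.2048] jaw -4.2 zax [ 0.001 -0.001 -1.   ] q6 -0.63 open 0.0097
tx,ty,tz= [-0.0008 -0.0006  0.0159] turn= -0.0009
[-0.60761078 -0.02118431 -3.42751794] [-0.0505372  -0.13144534 -0.00955326]
```

View pics/c21.png

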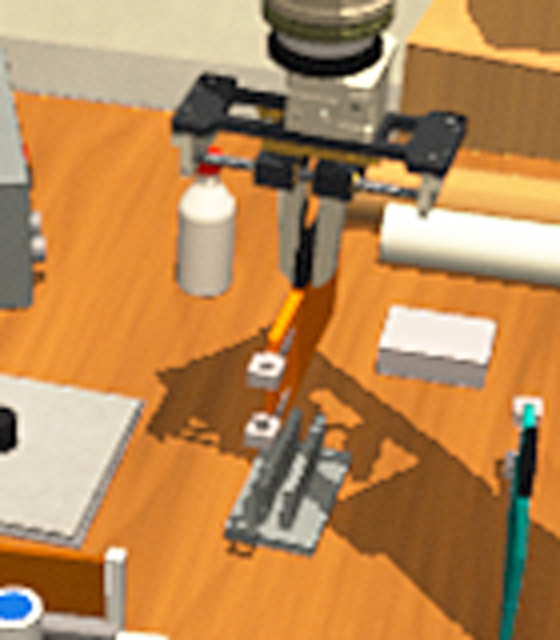

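View pics/c22.png

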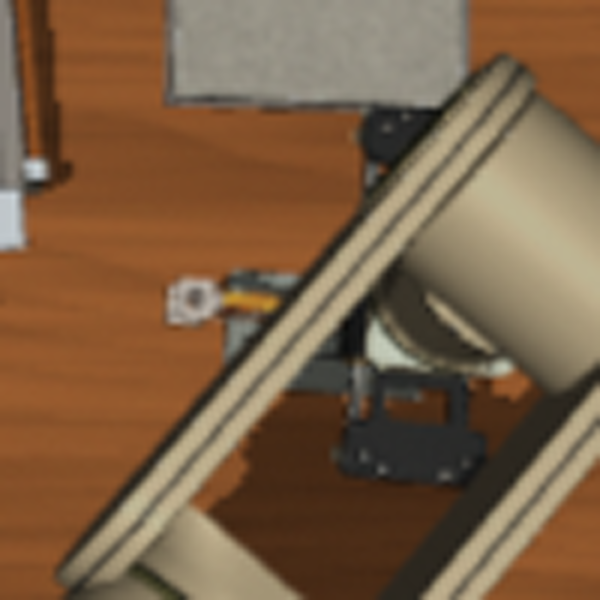

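```bash
python3 - <<'E'
from m import *
p,d=load("top",11);q,e=load("side",11)
a=lambda im,u0,u1,v0,v1,f:cv2.resize(im[v0:v1,u0:u1],None,fx=f,fy=f,interpolation=cv2.INTER_CUBIC)
A=a(q,312,342,140,180,10);B=a(p,320,350,215,245,10);cv2.imwrite("pics/c23.png",np.hstack([A,np.vstack([B,np.zeros((100,300,3),np.uint8)])]))
p,d=load("top",0);q,e=load("side",10)
A=a(q,268,298,235,275,10);B=a(p,240,270,200,230,10);cv2.imwrite("pics/c24.png",np.hstack([A,np.vstack([B,np.zeros((100,300,3),np.uint8)])]))
E
```

```text
(no output)
```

View pics/c23.png

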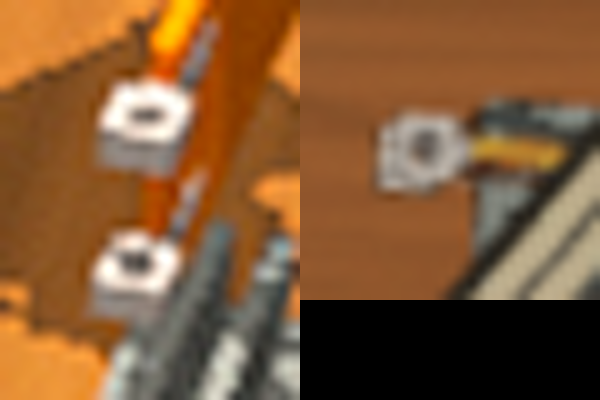

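View pics/c24.png

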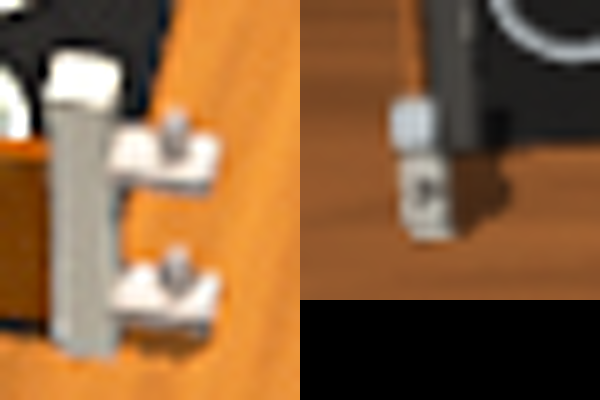

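```bash
python3 - <<'E'
from m import *
print("side holes",ray("side",326.25,151.15,.1982).round(4),ray("side",325.15,165.85,.1462).round(4))
print("top hole",ray("top",332.15,229.35,.1982).round(4))
print("side pins tip",ray("side",285.05,245.9,.092).round(4),ray("side",285.35,259.8,.04).round(4), "foot",ray("side",285.05,249.5,.076),ray("side",285.3,263.5,.024))
print("top pin",ray("top",252.05,218.55,.092).round(4))
for b in((.5889,.0058),(.5900,.0082)):
  for yaw in(5.3,):
    a=np.radians(yaw);M=np.array([[np.cos(a),-np.sin(a)],[np.sin(a),np.cos(a)]])
    w=M@[-.122,.097]+b;print(w,[proj("top",(*w,z)) for z in(.092,)],[proj("side",(*w,z)) for z in(.092,.076,.04,.024)])
s,R=st();a=np.radians(-4.2);print("expect knuckle",s["tool_pos"][:2]+.1015*np.array([-np.sin(a),np.cos(a)]))
E
```

```text
side holes [ 0.4182 -0.1775  0.1982] [ 0.4192 -0.1797  0.1462]
top hole [ 0.4163 -0.1813  0.1982]
side pins tip [0.4588 0.0943 0.092 ] [0.4585 0.0943 0.04  ] foot [0.45963843 0.09188627 0.076     ] [0.45908785 0.09301911 0.024     ]
top pin [0.458  0.0887 0.092 ]
[0.45846164 0.09111608] [(np.float64(251.3769169179476), np.float64(218.3953141564886))] [(np.float64(285.53522787207424), np.float64(245.0189164200104)), (np.float64(285.58263240363175), np.float64(249.37344080192045)), (np.float64(285.6863024489968), np.float64(258.8964489486878)), (np.float64(285.73109737216004), np.float64(263.011257780066))]
[0.45956164 0.09351608] [(np.float64(250.70167796257826), np.float64(218.0710430480599))] [(np.float64(284.85081581861516), np.float64(245.61269270583895)), (np.float64(284.9043027595041), np.float64(249.96702902232056)), (np.float64(285.0212707338263), np.float64(259.4893140883861)), (np.float64(285.0718099499604), np.float64(263.6036780912966))]
expect knuckle [ 0.4170629  -0.17811289]
```

```bash
python3 - <<'E'
from m import *
p,d=load("top",0);P=cloud("top",d);hsv=cv2.cvtColor(p,cv2.COLOR_BGR2HSV)
m=((hsv[...,0]<6)|(hsv[...,0]>174))&(hsv[...,1]>170)&(hsv[...,2]>90);m[:220]=0;m[:,:270]=0;m[290:]=0;m[:,310:]=0
r=P[m];print(m.sum(),r.min(0).round(3),r.max(0).round(3))
go(.420,-.0135,.205,5.4)
E
```

```text
166 [nan nan nan] [nan nan nan]
t 23.5 pos [ 0.4096 -0.2793  0.2024] jaw -4.2 zax [-0.002  0.002 -1.   ] q6 -0.63 open 0.0097
tx,ty,tz= [ 0.8863 -0.0299 -0.0069] turn= -0.0531
```

drive_tool --steps '[{"jaw": 0,"tx": 0.886,"ty": -0.03,"tz": -0.01,"turn": -0.0531},{"jaw": 0,"tx": 0.886,"ty": -0.03,"tz": -0.01,"turn": -0.0531},{"jaw": 0,"tx": 0.886,"ty": -0.03,"tz": -0.01,"turn": -0.0531},{"jaw": 0,"tx": 0.886,"ty": -0.03,"tz": -0.01,"turn": -0.0531},{"jaw": 0,"tx": 0.886,"ty": -0.03,"tz": -0.01,"turn": -0.0531},{"jaw": 0,"tx": 0.886,"ty": -0.03,"tz": -0.01,"turn": -0.0531},{"jaw": 0,"tx": 0.886,"ty": -0.03,"tz": -0.01,"turn": -0.0531},{"jaw": 0,"tx": 0.886,"ty": -0.03,"tz": -0.01,"turn": -0.0531}]'

```text
t: 24.3
tool_pos: [0.42, -0.0144, 0.2058]
orientation: [-2.112, -2.323, 0.003]
force: [-0.0, -0.4, -3.2]
opening: 0.0098
```

```bash
python3 - <<'E'
from m import *
p,d=load("top",0);P=cloud("top",d);hsv=cv2.cvtColor(p,cv2.COLOR_BGR2HSV)
m=((hsv[...,0]<6)|(hsv[...,0]>174))&(hsv[...,1]>170)&(hsv[...,2]>90);m[:220]=0;m[:,:270]=0;m[290:]=0;m[:,310:]=0
r=P[m];print(m.sum(),np.nanmin(r,0).round(3),np.nanmax(r,0).round(3))
go(.420,-.0135,.1186,5.4)
o=views(12);crop(o["side"][0],200,400,100,280,4,"pics/c25.png")
E
```

```text
166 [ 0.338 -0.072  0.   ] [ 0.435 -0.022  0.043]
t 24.3 pos [ 0.42   -0.0144  0.2058] jaw 5.5 zax [-0.003 -0.    -1.   ] q6 -0.25 open 0.0098
tx,ty,tz= [0.0028 0.001  0.2906] turn= 0.0004
```

View pics/c25.png

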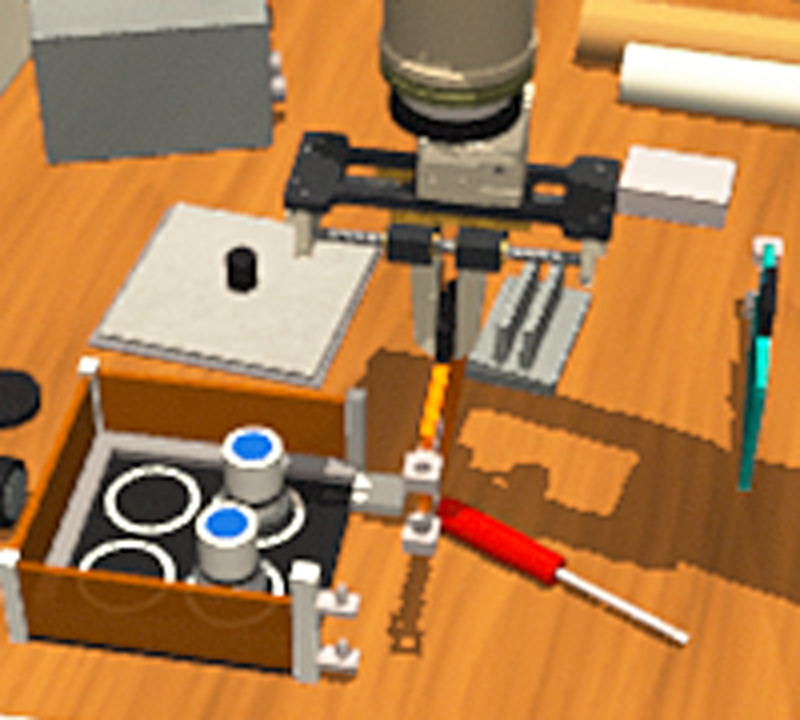

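drive_tool --steps '[{"jaw": 0,"tx": 0.009,"ty": 0.068,"tz": 0,"turn": 0},{"jaw": 0,"tx": 0.009,"ty": 0.068,"tz": 0.05,"turn": 0},{"jaw": 0,"tx": 0.009,"ty": 0.068,"tz": 0.1,"turn": 0},{"jaw": 0,"tx": 0.009,"ty": 0.068,"tz": 0.15,"turn": 0},{"jaw": 0,"tx": 0.009,"ty": 0.068,"tz": 0.15,"turn": 0}]'

```text
t: 24.9
tool_pos: [0.4382, -0.0099, 0.1585]
orientation: [-2.112, -2.319, 0.006]
force: [-1.2, 0.6, -4.0]
opening: 0.0093
```

```bash
python3 - <<'E'
from m import *
go(.4403,-.0116,.1186,5.4)
o=views(13)
a=lambda im,u0,u1,v0,v1,f:cv2.resize(im[v0:v1,u0:u1],None,fx=f,fy=f,interpolation=cv2.INTER_CUBIC)
cv2.imwrite("pics/c26.png",np.hstack([a(o["side"][0],260,320,200,270,8),a(o["top"][0],230,270,190,260,8)]))
E
```

```text
t 24.9 pos [ 0.4382 -0.0099  0.1585] jaw 5.3 zax [-0.006  0.001 -1.   ] q6 -0.23 open 0.0093
tx,ty,tz= [-0.0066  0.0071  0.1329] turn= -0.0003
```

View pics/c26.png

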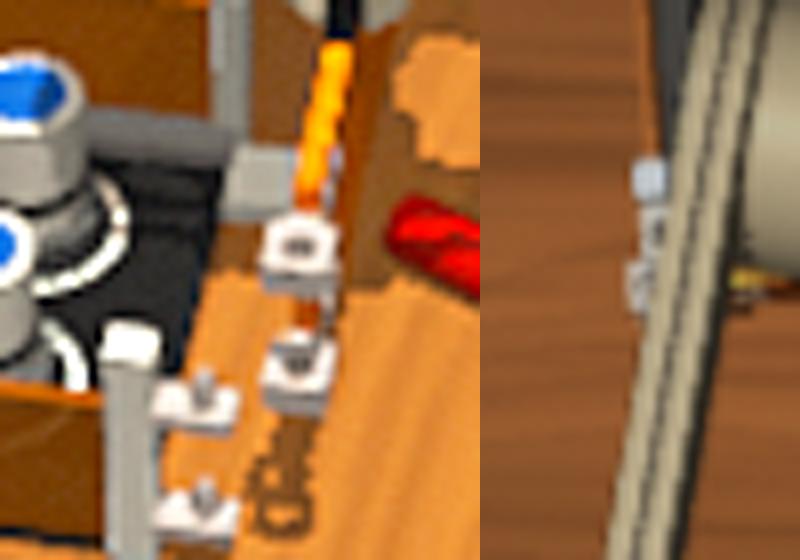

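drive_tool --steps '[{"jaw": 0,"tx": -0.0066,"ty": 0.0071,"tz": 0.06,"turn": 0},{"jaw": 0,"tx": -0.0066,"ty": 0.0071,"tz": 0.12,"turn": 0},{"jaw": 0,"tx": -0.0066,"ty": 0.0071,"tz": 0.13,"turn": 0},{"jaw": 0,"tx": -0.0066,"ty": 0.0071,"tz": 0.13,"turn": 0},{"jaw": 0,"tx": -0.0066,"ty": 0.0071,"tz": 0.13,"turn": 0},{"jaw": 0,"tx": -0.0066,"ty": 0.0071,"tz": 0.13,"turn": 0}]'

```text
t: 25.6
tool_pos: [0.4441, -0.0116, 0.1246]
orientation: [2.113, 2.322, 0.002]
force: [-0.2, 0.1, -3.5]
opening: 0.0097
```

```bash
python3 - <<'E'
from m import *
s=robot.read_state();print(s["tool_pos"],s["force"])
go(.4403,-.0116,.1186,5.4)
o=views(14)
a=lambda im,u0,u1,v0,v1,f:cv2.resize(im[v0:v1,u0:u1],None,fx=f,fy=f,interpolation=cv2.INTER_CUBIC)
cv2.imwrite("pics/c27.png",a(o["side"][0],262,322,205,265,10))
E
```

```text
[ 0.44407267 -0.01155944  0.12458282] [-0.24747719  0.13048723 -3.4958712 ]
t 25.6 pos [ 0.4441 -0.0116  0.1246] jaw 5.4 zax [ 0.002 -0.    -1.   ] q6 -0.24 open 0.0097
tx,ty,tz= [ 0.0011 -0.0126  0.0199] turn= -0.0
```

View pics/c27.png

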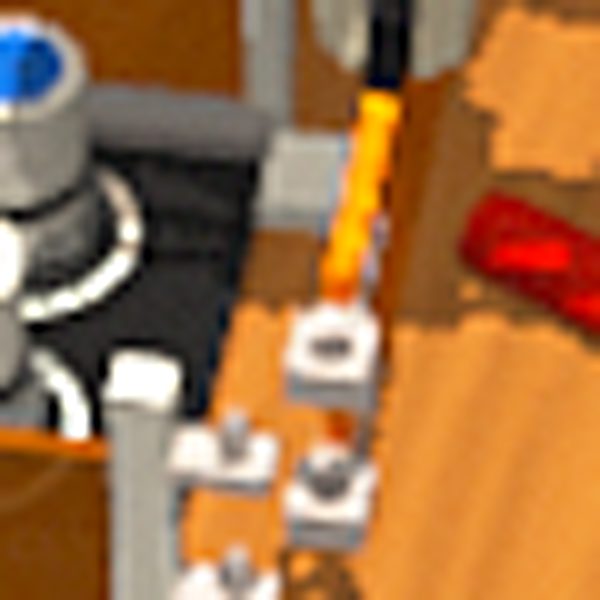

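```bash
python3 - <<'E'
from m import *
for i in range(3):
    s=robot.read_state();print(s["t"],s["tool_pos"].round(4),s["force"].round(1));robot.read_camera("side")
s=robot.read_state();print(s["t"],s["tool_pos"].round(4),s["force"].round(1))
print(ray("side",295.05,239.05,s["tool_pos"][2]-.0846+.078).round(4),ray("side",285.15,246.1,.092).round(4))
E
```

```text
25.7 [ 0.4439 -0.0115  0.1242] [ 0.2 -0.3 -3. ]
25.75 [ 0.4437 -0.0115  0.124 ] [ 1.4 -0.7 -3. ]
25.8 [ 0.4436 -0.0115  0.1238] [ 0.1 -0.5 -2.7]
25.85 [ 0.4435 -0.0115  0.1236] [ 0.1  0.3 -2.7]
[0.4348 0.0882 0.117 ] [0.4584 0.0949 0.092 ]
```

```bash
python3 - <<'E'
from m import *
go(.468,-.0075,.1186,5.4)
E
```

```text
t 25.85 pos [ 0.4435 -0.0115  0.1236] jaw 5.4 zax [ 0.001 -0.    -1.   ] q6 -0.24 open 0.0097
tx,ty,tz= [0.0055 0.0827 0.0168] turn= -0.0
```

drive_tool --steps '[{"jaw": 0,"tx": 0.0055,"ty": 0.02,"tz": 0.0,"turn": 0},{"jaw": 0,"tx": 0.0055,"ty": 0.05,"tz": 0.0,"turn": 0},{"jaw": 0,"tx": 0.0055,"ty": 0.08,"tz": 0.005,"turn": 0},{"jaw": 0,"tx": 0.0055,"ty": 0.085,"tz": 0.005,"turn": 0},{"jaw": 0,"tx": 0.0055,"ty": 0.085,"tz": 0.005,"turn": 0},{"jaw": 0,"tx": 0.0055,"ty": 0.085,"tz": 0.005,"turn": 0},{"jaw": 0,"tx": 0.0055,"ty": 0.085,"tz": 0.005,"turn": 0}]'

```text
t: 26.55
tool_pos: [0.4682, -0.0074, 0.1217]
orientation: [-2.114, -2.323, 0.0]
force: [-0.1, -1.4, -2.7]
opening: 0.0096
```

```bash
python3 - <<'E'
from m import *
s=robot.read_state();print(s["tool_pos"],s["force"])
o=views(15)
go(.468,-.0075,.1186,5.4)
a=lambda im,u0,u1,v0,v1,f:cv2.resize(im[v0:v1,u0:u1],None,fx=f,fy=f,interpolation=cv2.INTER_CUBIC)
cv2.imwrite("pics/c28.png",np.hstack([a(o["side"][0],262,322,210,270,10),a(o["top"][0],240,260,190,250,10)]))
E
```

```text
[ 0.46822361 -0.00743213  0.12166879] [-0.07116264 -1.39957493 -2.67772747]
t 26.65 pos [ 0.4683 -0.0074  0.1218] jaw 5.4 zax [ 0.  0. -1.] q6 -0.22 open 0.0094
tx,ty,tz= [-0.0001 -0.0011  0.0107] turn= -0.0001
```

View pics/c28.png

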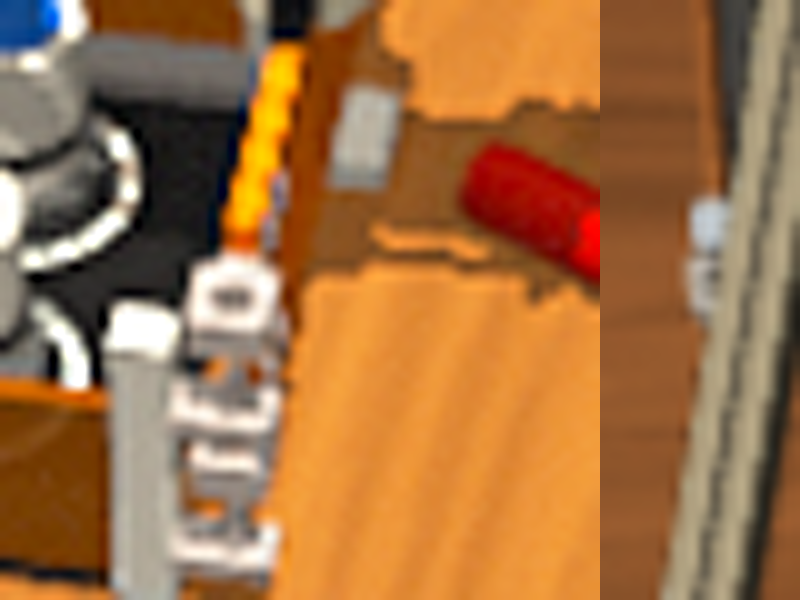

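```bash
python3 - <<'E'
from m import *
print(ray("side",285.05,239.05,.1152).round(4),ray("side",285.1,246.1,.092).round(4),ray("side",285.05,246.35,.092).round(4))
# subpixel: dark hole centroid in side15; pin edge profile in side10
q,_=load("side",15);g=cv2.cvtColor(q,cv2.COLOR_BGR2GRAY).astype(float)
print(g[234:246,278:293].astype(int))
q,_=load("side",10);g=cv2.cvtColor(q,cv2.COLOR_BGR2GRAY)
print(g[242:256,278:293])
E
```

```text
[0.459  0.093  0.1152] [0.4585 0.0949 0.092 ] [0.4584 0.0958 0.092 ]
[[ 42  42  40  33  25  14  92 118 115 109 118 107  77  78  83]
 [ 45  46  41  33  43  75 178 194 175 166 115  64  74  78  81]
 [ 46  37  30 105 171 200 245 251 237 221 162 107  84  80  84]
 [ 42  40  24 186 254 254 249 244 241 239 237 186 105  76  79]
 [ 40  37  33 217 252 230 214 199 211 241 255 220  90  73 103]
 [ 32  27  76 226 236 153 114 120 125 208 250 196  65  69 136]
 [ 78  29 122 238 245 188 137 140 142 215 236 161  76  72 137]
 [242 163 148 240 250 232 211 217 224 247 225 153 122  69 138]
 [255 247 128 200 205 205 225 239 242 242 187 151 147  70 135]
 [255 226  84 134 119 117 127 140 152 155 119 126 131 103 149]
 [254 172  93 145 144 141 138 137 136 139 121 102  95 136 169]
 [214 126  73 108 112 137 151 139 136 135 149 120  75 138 167]]
[[255 254  52  37  43  64 143 170 167 167 164 157 154 155 159]
 [255 235  26  36  36  97 156 168 167 165 162 158 153 157 162]
 [254 179  45  37  25 109 162 166 166 164 159 156 154 161 162]
 [214 132  44  34  19 130 180 182 173 161 159 152 156 161 160]
 [143 100  39  21  50 133 185 203 181 149 157 153 158 159 161]
 [149 128 131 135 140 152 170 192 158 135 149 151 158 160 158]
 [152 178 229 243 233 188 149 158 156 186 203 176 158 159 158]
 [148 201 248 250 253 221 134 141 166 239 255 219 161 157 156]
 [156 225 249 245 248 225 149 126 165 234 251 213 153 156 159]
 [172 215 234 232 240 227 186 188 219 246 240 184 144 156 164]
 [163 158 152 165 192 206 210 225 237 239 217 171 146 160 164]
 [159 133 107 127 144 135 129 128 138 151 134 145 154 162 165]
 [167 125  72 134 165 158 155 142 146 143 140 153 157 161 168]
 [167 121 102 158 169 165 158 155 153 157 153 159 158 163 166]]
```

drive_tool --steps '[{"jaw": 0,"tx": 0,"ty": 0.0,"tz": 0.02,"turn": 0},{"jaw": 0,"tx": 0,"ty": 0.0,"tz": 0.03,"turn": 0},{"jaw": 0,"tx": 0,"ty": 0.0,"tz": 0.035,"turn": 0},{"jaw": 0,"tx": 0,"ty": 0.0,"tz": 0.04,"turn": 0},{"jaw": 0,"tx": 0,"ty": 0.0,"tz": 0.045,"turn": 0},{"jaw": 0,"tx": 0,"ty": 0.0,"tz": 0.05,"turn": 0}]'

```text
t: 27.25
tool_pos: [0.4685, -0.0074, 0.1067]
orientation: [2.114, 2.323, 0.0]
force: [0.1, 0.9, -3.1]
opening: 0.0096
```

```bash
python3 - <<'E'
from m import *
s=robot.read_state();print(s["tool_pos"],s["force"],s["wrist_torque"])
o=views(16)
go(.468,-.0075,.0946,5.4)
a=lambda im,u0,u1,v0,v1,f:cv2.resize(im[v0:v1,u0:u1],None,fx=f,fy=f,interpolation=cv2.INTER_CUBIC)
cv2.imwrite("pics/c29.png",np.hstack([a(o["side"][0],262,322,210,270,10),a(o["top"][0],240,260,190,250,10)]))
E
```

```text
[ 0.46853141 -0.0074294   0.10672463] [ 0.08897418  0.92406294 -3.05874397] [ 0.00795778 -0.09318728  0.02329804]
t 27.35 pos [ 0.4683 -0.0074  0.1066] jaw 5.4 zax [-0.  0. -1.] q6 -0.22 open 0.0095
tx,ty,tz= [-0.0002 -0.0011  0.0398] turn= -0.0
```

View pics/c29.png

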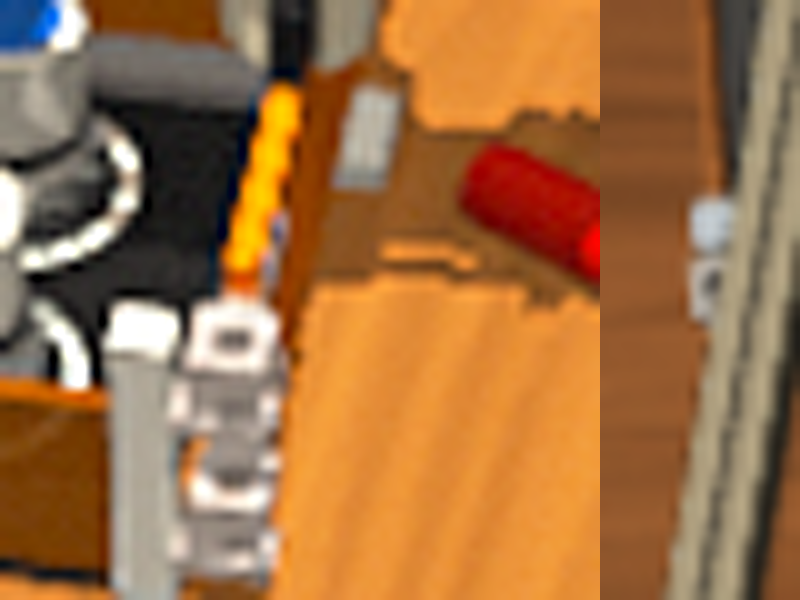

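drive_tool --steps '[{"jaw": 0,"tx": 0,"ty": 0.0,"tz": 0.008,"turn": 0},{"jaw": 0,"tx": 0,"ty": 0.0,"tz": 0.015,"turn": 0},{"jaw": 0,"tx": 0,"ty": 0.0,"tz": 0.02,"turn": 0},{"jaw": 0,"tx": 0,"ty": 0.0,"tz": 0.025,"turn": 0},{"jaw": 0,"tx": 0,"ty": 0.0,"tz": 0.025,"turn": 0}]'

```text
t: 27.85
tool_pos: [0.4683, -0.0074, 0.099]
orientation: [-2.114, -2.323, 0.0]
force: [-0.8, -0.9, -3.6]
opening: 0.0098
```

```bash
python3 - <<'E'
from m import *
s=robot.read_state();print(s["tool_pos"],s["force"],s["wrist_torque"])
E
```

```text
[ 0.46829069 -0.00743736  0.09896808] [-0.7998319  -0.85668094 -3.58579197] [-0.00171699 -0.07768501 -0.03281238]
```

Clean, no contact force. Lower the last ~4.5 mm.

drive_tool --steps '[{"jaw": 0,"tx": 0,"ty": 0.0,"tz": 0.008,"turn": 0},{"jaw": 0,"tx": 0,"ty": 0.0,"tz": 0.012,"turn": 0},{"jaw": 0,"tx": 0,"ty": 0.0,"tz": 0.015,"turn": 0},{"jaw": 0,"tx": 0,"ty": 0.0,"tz": 0.015,"turn": 0},{"jaw": 0,"tx": 0,"ty": 0.0,"tz": 0.015,"turn": 0}]'

```text
t: 28.35
tool_pos: [0.4686, -0.0074, 0.095]
orientation: [2.114, 2.323, 0.0]
force: [-1.2, 0.6, 0.1]
opening: 0.0099
```

```bash
python3 - <<'E'
from m import *
s=robot.read_state();print(s["tool_pos"],s["force"],s["wrist_torque"])
o=views(17)
a=lambda im,u0,u1,v0,v1,f:cv2.resize(im[v0:v1,u0:u1],None,fx=f,fy=f,interpolation=cv2.INTER_CUBIC)
cv2.imwrite("pics/c30.png",np.hstack([a(o["side"][0],262,322,210,270,10),a(o["top"][0],240,260,190,250,10)]))
E
```

```text
[ 0.46856794 -0.00744892  0.09495198] [-1.19485991  0.55231391  0.05253189] [0.09141372 0.02949521 0.05319384]
```

View pics/c30.png

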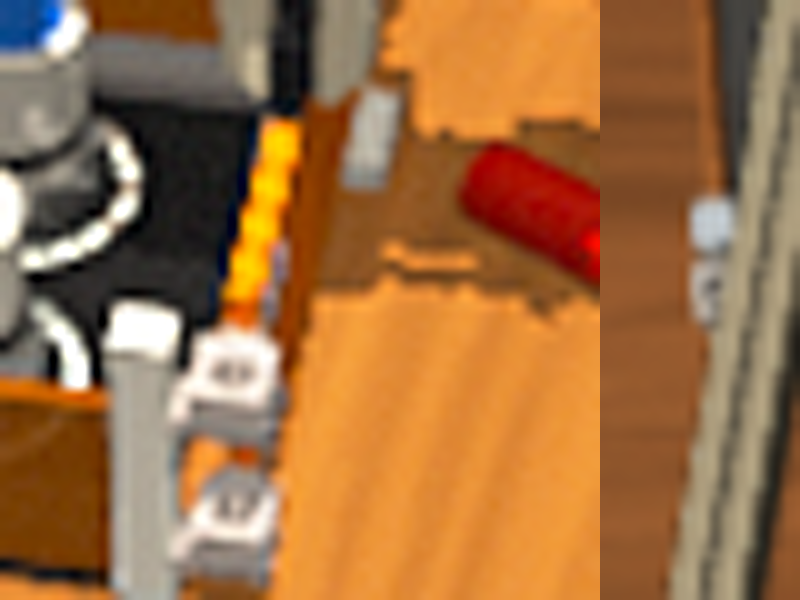

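drive_tool --steps '[{"jaw": 0.3,"tx": 0,"ty": 0.0,"tz": 0.0,"turn": 0},{"jaw": 0.3,"tx": 0,"ty": 0.0,"tz": 0.0,"turn": 0},{"jaw": 0.3,"tx": 0,"ty": 0.0,"tz": 0,"turn": 0},{"jaw": 0.3,"tx": 0,"ty": 0.0,"tz": -0.05,"turn": 0},{"jaw": 0.3,"tx": 0,"ty": 0.0,"tz": -0.15,"turn": 0},{"jaw": 0.4,"tx": 0,"ty": 0.0,"tz": -0.3,"turn": 0},{"jaw": 0.4,"tx": 0,"ty": 0.0,"tz": -0.45,"turn": 0},{"jaw": 0.4,"tx": -0.3,"ty": 0.1,"tz": -0.5,"turn": 0},{"jaw": 0.4,"tx": -0.5,"ty": 0.2,"tz": -0.5,"turn": 0},{"jaw": 0.4,"tx": -0.7,"ty": 0.4,"tz": -0.5,"turn": 0},{"jaw": 0.6,"tx": -0.7,"ty": 0.4,"tz": -0.5,"turn": 0}]'

```text
t: 29.55
tool_pos: [0.5794, -0.1735, 0.2442]
orientation: [2.114, 2.322, 0.001]
force: [-0.0, 0.4, 0.6]
opening: 0.0413
```

```bash
python3 - <<'E'
from m import *
o=views(18);p=o["top"][0];q=o["side"][0]
go(.6465,-.279,.2,-1.7)
sensors(p,.070,(252,304,160,212));sensors(q,.070,(205,300,190,262),"side")
crop(q,180,360,130,280,4,"pics/c31.png")
crop(p,230,400,130,270,4,"pics/c32.png")
E
```

```text
t 29.65 pos [ 0.5797 -0.1759  0.2398] jaw 5.2 zax [-0.004  0.    -1.   ] q6 -0.47 open 0.049
tx,ty,tz= [-0.3625  0.1913  0.1318] turn= 0.0382
top sensor px [288.3 192.2] 50 [ 0.5578 -0.0372  0.07  ]
top sensor px [267.3 193.4] 50 [0.5519 0.038  0.07  ]
side sensor px [262.6 211.1] 55 [ 0.5593 -0.0347  0.07  ]
side sensor px [256.3 230.2] 59 [0.5531 0.0402 0.07  ]
```

View pics/c31.png

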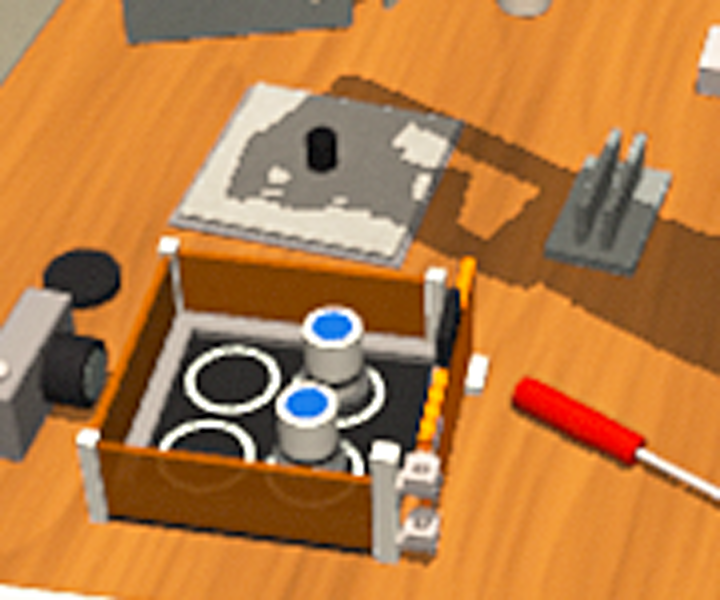

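View pics/c32.png

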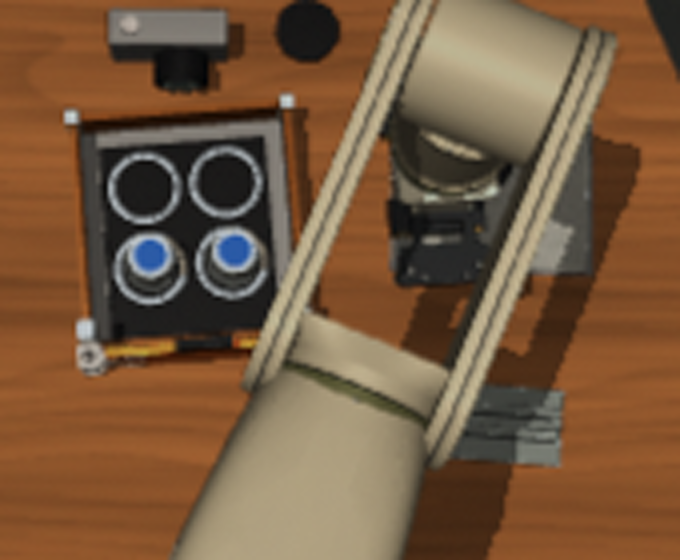

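```bash
python3 - <<'E'
from m import *
for k in(6,10,18):
    q,_=load("side",k);m=(q.max(2)<50);v,u=np.nonzero(m[155:180,248:272]);print(k,u.mean()+248,v.mean()+155,len(u))
p,d=load("top",15)
cv2.imwrite("pics/c33.png",cv2.resize(p[110:230,300:410],None,fx=6,fy=5))
P=cloud("top",d)
c=P[...,2];vv,uu=np.mgrid[:420,:560]
sat=p.max(2).astype(int)-p.min(2)
m=(uu>315)&(uu<392)&(vv>135)&(vv<212)&(sat<40)&(c<.03)&(p.max(2)>100)
cs,_=cv2.findContours(m.astype(np.uint8),cv2.RETR_EXTERNAL,cv2.CHAIN_APPROX_NONE);cc=max(cs,key=cv2.contourArea)
w=np.array([ray("top",u,v,.009)[:2] for u,v in cc[:,0]],np.float32);print(cv2.minAreaRect(w))
k=(uu>315)&(uu<392)&(vv>135)&(vv<212)&(p.max(2)<50);v,u=np.nonzero(k);print(u.mean(),v.mean(),len(u),ray("top",u.mean(),v.mean(),.035))
E
```

```text
6 259.969696969697 167.0151515151515 66
10 260.0153846153846 166.95384615384614 65
18 260.0 166.85915492957747 71
((0.6452897787094116, -0.27736228704452515), (0.18523721396923065, 0.18863151967525482), 89.71683502197266)
352.4146341463415 173.90243902439025 41 [ 0.63625829 -0.27332237  0.035     ]
```

View pics/c33.png

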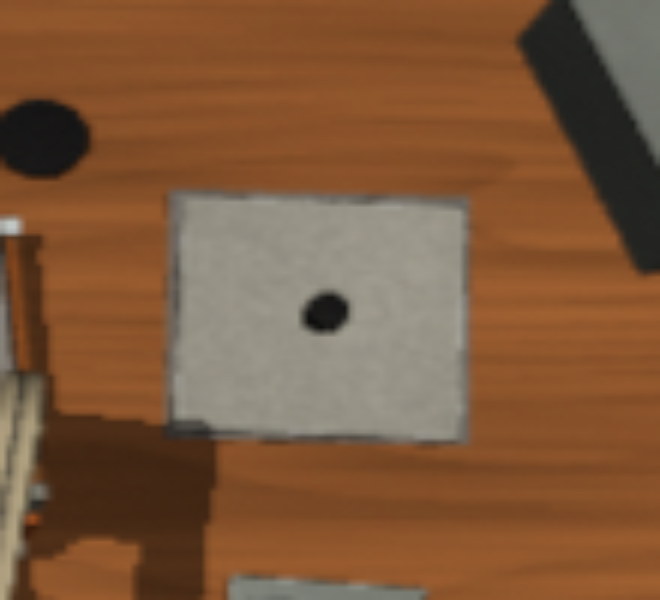

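drive_tool --steps '[{"jaw": 0.6,"tx": -0.36,"ty": 0.19,"tz": 0,"turn": 0.0382},{"jaw": 0.6,"tx": -0.36,"ty": 0.19,"tz": 0,"turn": 0.0382},{"jaw": 0.6,"tx": -0.36,"ty": 0.19,"tz": 0.1,"turn": 0.0382},{"jaw": 0.6,"tx": -0.36,"ty": 0.19,"tz": 0.25,"turn": 0.0382},{"jaw": 0.6,"tx": -0.36,"ty": 0.19,"tz": 0.4,"turn": 0.0382},{"jaw": 0.6,"tx": -0.36,"ty": 0.19,"tz": 0.5,"turn": 0.0382},{"jaw": 0.6,"tx": -0.36,"ty": 0.19,"tz": 0.5,"turn": 0.0382},{"jaw": 0.6,"tx": -0.36,"ty": 0.19,"tz": 0.5,"turn": 0.0382}]'

```text
t: 30.45
tool_pos: [0.645, -0.2733, 0.0942]
orientation: [-2.249, -2.192, 0.0]
force: [0.5, 0.4, 0.2]
opening: 0.0558
```

```bash
python3 - <<'E'
from m import *
q,_=robot.read_camera("side");crop(q,190,330,80,200,5,"pics/c34.png")
go(.6468,-.2795,.0137,-1.7)
E
```

```text
t 30.5 pos [ 0.6463 -0.274   0.0962] jaw -1.5 zax [ 0.003 -0.001 -1.   ] q6 -0.45 open 0.0555
tx,ty,tz= [-0.018   0.0016  0.2749] turn= 0.0013
```

View pics/c34.png

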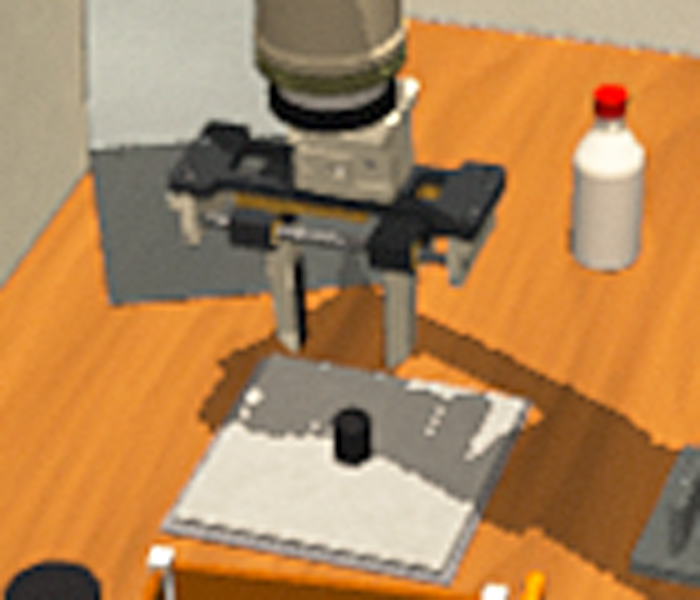

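drive_tool --steps '[{"jaw": 0.6,"tx": -0.018,"ty": 0.0016,"tz": 0,"turn": 0.0013},{"jaw": 0.6,"tx": -0.018,"ty": 0.0016,"tz": 0.1,"turn": 0.0013},{"jaw": 0.6,"tx": -0.018,"ty": 0.0016,"tz": 0.2,"turn": 0.0013},{"jaw": 0.6,"tx": -0.018,"ty": 0.0016,"tz": 0.265,"turn": 0.0013},{"jaw": 0.6,"tx": -0.018,"ty": 0.0016,"tz": 0.265,"turn": 0.0013},{"jaw": 0.6,"tx": -0.018,"ty": 0.0016,"tz": 0.265,"turn": 0.0013}]'

```text
t: 31.1
tool_pos: [0.6465, -0.2799, 0.0162]
orientation: [2.253, 2.186, 0.001]
force: [0.0, 0.6, 1.4]
opening: 0.0557
```

```bash
python3 - <<'E'
from m import *
go(.6468,-.2795,.0137,-1.7);print(robot.read_state()["force"])
q,_=robot.read_camera("side");crop(q,190,330,80,200,5,"pics/c35.png")
E
```

```text
t 31.1 pos [ 0.6465 -0.2799  0.0162] jaw -1.7 zax [ 0.002 -0.001 -1.   ] q6 -0.45 open 0.0557
tx,ty,tz= [0.0015 0.0009 0.0082] turn= -0.0002
[0.02209397 0.6068555  1.35579396]
```

View pics/c35.png

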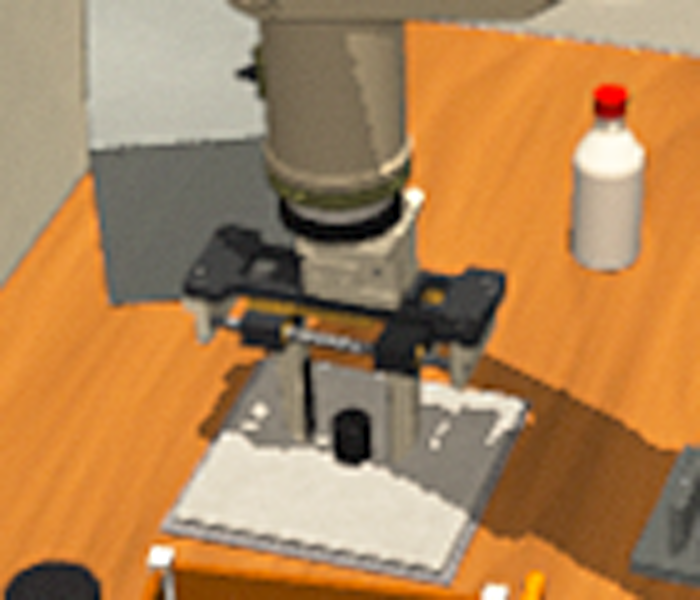

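drive_tool --steps '[{"jaw": 0.1,"tx": 0,"ty": 0,"tz": 0.005,"turn": 0},{"jaw": 0.1,"tx": 0,"ty": 0,"tz": 0.005,"turn": 0},{"jaw": 0.1,"tx": 0,"ty": 0,"tz": 0.005,"turn": 0},{"jaw": 0.1,"tx": 0,"ty": 0,"tz": 0.005,"turn": 0},{"jaw": 0.1,"tx": 0,"ty": 0,"tz": 0.005,"turn": 0},{"jaw": 0.1,"tx": 0,"ty": 0,"tz": -0.05,"turn": 0},{"jaw": 0.1,"tx": 0,"ty": 0,"tz": -0.2,"turn": 0},{"jaw": 0.1,"tx": 0,"ty": 0,"tz": -0.36,"turn": 0},{"jaw": 0.1,"tx": 0,"ty": 0,"tz": -0.52,"turn": 0},{"jaw": 0.1,"tx": 0,"ty": 0,"tz": -0.68,"turn": 0},{"jaw": 0.1,"tx": 0,"ty": 0,"tz": -0.7,"turn": 0},{"jaw": 0.1,"tx": 0,"ty": 0,"tz": -0.7,"turn": 0}]' --force 40

```text
t: 32.35
tool_pos: [0.6466, -0.2798, 0.2276]
orientation: [2.251, 2.184, 0.003]
force: [0.5, 0.1, -3.7]
opening: 0.0248
```

```bash
python3 - <<'E'
from m import *
go(.4135,.297,.22,-1.7)
q,_=load("side",6);crop(q,220,340,275,385,6,"pics/c36.png")
E
```

```text
t 32.35 pos [ 0.6466 -0.2798  0.2276] jaw -1.7 zax [ 0.005 -0.002 -1.   ] q6 -0.45 open 0.0248
tx,ty,tz= [ 1.8984 -0.8344  0.0168] turn= -0.0001
```

View pics/c36.png

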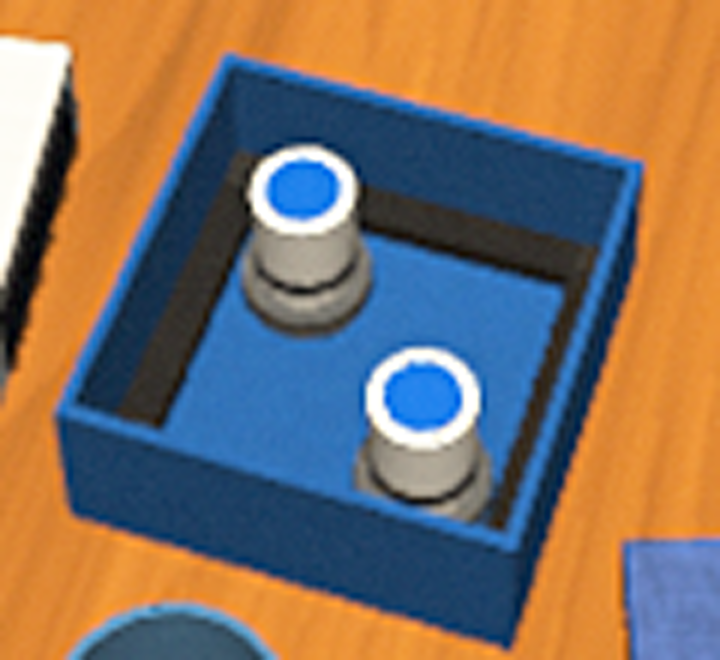

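```bash
python3 - <<'E'
from m import *
C=[(228,55),(644,163),(519,551),(58,411)]
w=np.array([ray("side",220+(a+.5)/6-.5,275+(b+.5)/6-.5,.07)[:2] for a,b in C]);print(w.round(4),w.mean(0))
for i in range(4): e=w[(i+1)%4]-w[i];print(np.linalg.norm(e).round(4),np.degrees(np.arctan2(e[1],e[0])).round(2))
p,_=load("top",6);crop(p,160,230,200,265,9,"pics/c37.png")
E
```

```text
[[0.4943 0.2099]
 [0.3249 0.2174]
 [0.3317 0.3883]
 [0.503  0.3793]] [0.41346015 0.29873027]
0.1696 177.47
0.171 87.72
0.1715 -2.99
0.1696 -92.93
```

View pics/c37.png

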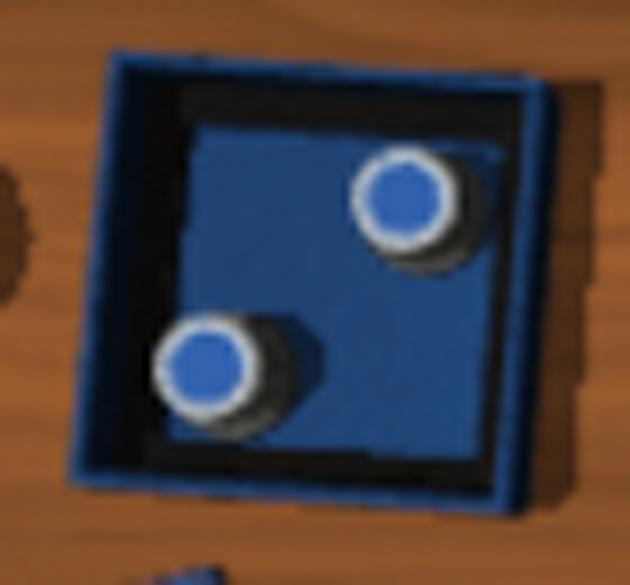

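drive_tool --steps '[{"jaw": 0.1,"tx": 0.95,"ty": -0.415,"tz": 0,"turn": 0.002},{"jaw": 0.1,"tx": 0.95,"ty": -0.415,"tz": 0,"turn": 0.002},{"jaw": 0.1,"tx": 0.95,"ty": -0.415,"tz": 0,"turn": 0.002},{"jaw": 0.1,"tx": 0.95,"ty": -0.415,"tz": 0,"turn": 0.002},{"jaw": 0.1,"tx": 0.95,"ty": -0.415,"tz": 0,"turn": 0.002},{"jaw": 0.1,"tx": 0.95,"ty": -0.415,"tz": 0,"turn": 0.002},{"jaw": 0.1,"tx": 0.95,"ty": -0.415,"tz": 0,"turn": 0.002},{"jaw": 0.1,"tx": 0.95,"ty": -0.415,"tz": 0,"turn": 0.002}]'

```text
t: 33.15
tool_pos: [0.5277, 0.0112, 0.2216]
orientation: [-2.256, -2.182, 0.004]
force: [0.3, -0.1, -2.7]
opening: 0.0255
```

```bash
python3 - <<'E'
from m import *
go(.413,.2975,.2,-2.4)
E
```

```text
t 33.15 pos [0.5277 0.0112 0.2216] jaw -1.9 zax [-0.004  0.    -1.   ] q6 -0.04 open 0.0255
tx,ty,tz= [ 0.941  -0.4134  0.074 ] turn= 0.0028
```

drive_tool --steps '[{"jaw": 0.1,"tx": 0.941,"ty": -0.413,"tz": 0,"turn": 0.003},{"jaw": 0.1,"tx": 0.941,"ty": -0.413,"tz": 0,"turn": 0.003},{"jaw": 0.1,"tx": 0.941,"ty": -0.413,"tz": 0,"turn": 0.003},{"jaw": 0.1,"tx": 0.941,"ty": -0.413,"tz": 0,"turn": 0.003},{"jaw": 0.1,"tx": 0.941,"ty": -0.413,"tz": 0,"turn": 0.003},{"jaw": 0.1,"tx": 0.941,"ty": -0.413,"tz": 0,"turn": 0.003},{"jaw": 0.1,"tx": 0.941,"ty": -0.413,"tz": 0.1,"turn": 0.003},{"jaw": 0.1,"tx": 0.941,"ty": -0.413,"tz": 0.25,"turn": 0.003},{"jaw": 0.1,"tx": 0.941,"ty": -0.413,"tz": 0.33,"turn": 0.003},{"jaw": 0.1,"tx": 0.941,"ty": -0.413,"tz": 0.33,"turn": 0.003},{"jaw": 0.1,"tx": 0.941,"ty": -0.413,"tz": 0.33,"turn": 0.003}]'

```text
t: 34.25
tool_pos: [0.4163, 0.2949, 0.1245]
orientation: [-2.273, -2.169, 0.003]
force: [1.1, -0.1, -2.5]
opening: 0.0251
```

```bash
python3 - <<'E'
from m import *
go(.413,.2975,.0815,-2.4)
q,_=robot.read_camera("side");crop(q,200,360,220,390,4,"pics/c38.png")
E
```

```text
t 34.25 pos [0.4163 0.2949 0.1245] jaw -2.7 zax [-0.002 -0.001 -1.   ] q6 0.56 open 0.0251
tx,ty,tz= [ 0.0083 -0.0112  0.1432] turn= -0.0016
```

View pics/c38.png

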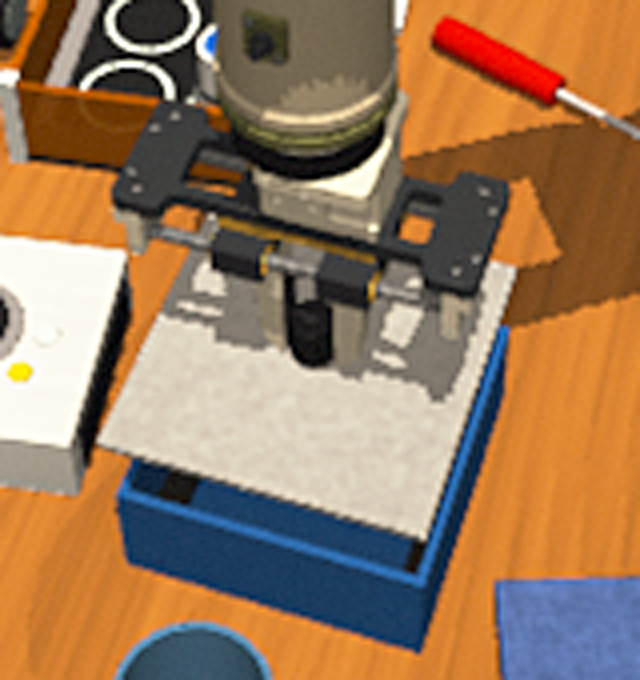

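drive_tool --steps '[{"jaw": 0.1,"tx": 0.007,"ty": -0.007,"tz": 0.06,"turn": 0},{"jaw": 0.1,"tx": 0.007,"ty": -0.007,"tz": 0.11,"turn": 0},{"jaw": 0.1,"tx": 0.007,"ty": -0.007,"tz": 0.14,"turn": 0},{"jaw": 0.1,"tx": 0.007,"ty": -0.007,"tz": 0.14,"turn": 0},{"jaw": 0.1,"tx": 0.007,"ty": -0.007,"tz": 0.14,"turn": 0}]'

```text
t: 34.8
tool_pos: [0.4142, 0.2982, 0.0834]
orientation: [2.272, 2.17, 0.0]
force: [-0.5, -0.2, -2.5]
opening: 0.0254
```

```bash
python3 - <<'E'
from m import *
go(.413,.2975,.081,-2.4);print(robot.read_state()["force"])
E
```

```text
t 34.8 pos [0.4142 0.2982 0.0834] jaw -2.6 zax [ 0.  0. -1.] q6 0.57 open 0.0254
tx,ty,tz= [-0.0026 -0.004   0.008 ] turn= -0.0013
[-0.5450842  -0.16996869 -2.47885991]
```

drive_tool --steps '[{"jaw": 0.1,"tx": -0.002,"ty": -0.002,"tz": 0.006,"turn": 0},{"jaw": 0.1,"tx": -0.002,"ty": -0.002,"tz": 0.008,"turn": 0},{"jaw": 0.1,"tx": -0.002,"ty": -0.002,"tz": 0.008,"turn": 0},{"jaw": 0.6,"tx": -0.002,"ty": -0.002,"tz": 0.008,"turn": 0},{"jaw": 0.6,"tx": -0.002,"ty": -0.002,"tz": 0.008,"turn": 0},{"jaw": 0.6,"tx": -0.002,"ty": -0.002,"tz": 0.008,"turn": 0},{"jaw": 0.6,"tx": -0.002,"ty": -0.002,"tz": -0.1,"turn": 0},{"jaw": 0.6,"tx": -0.002,"ty": -0.002,"tz": -0.25,"turn": 0},{"jaw": 0.6,"tx": -0.002,"ty": -0.002,"tz": -0.4,"turn": 0},{"jaw": 0.6,"tx": -0.2,"ty": 0,"tz": -0.4,"turn": 0},{"jaw": 0.6,"tx": -0.4,"ty": 0,"tz": -0.4,"turn": 0},{"jaw": 0.6,"tx": -0.4,"ty": 0,"tz": -0.4,"turn": 0}]'

```text
t: 36.0
tool_pos: [0.4086, 0.1757, 0.2038]
orientation: [2.271, 2.168, 0.001]
force: [-0.2, 0.6, 0.7]
opening: 0.0558
```

```bash
python3 - <<'E'
from m import *
o=views(19);p=o["top"][0];q=o["side"][0]
P=cloud("top",o["top"][1])
a=lambda im,u0,u1,v0,v1,f:cv2.resize(im[v0:v1,u0:u1],None,fx=f,fy=f,interpolation=cv2.INTER_CUBIC)
cv2.imwrite("pics/c39.png",np.hstack([a(p,170,230,140,200,6),a(q,150,240,270,345,6)[:360,:440]]))
hsv=cv2.cvtColor(p,cv2.COLOR_BGR2HSV)
box=np.zeros(p.shape[:2],bool);box[140:205,170:230]=1
for n,lo,hi in(("red",0,8),("yel",22,35),("grn",45,80)):
    m=box&(hsv[...,0]>=lo)&(hsv[...,0]<=hi)&(hsv[...,1]>120);
    m=(m&(P[...,2]<.062)).astype(np.uint8);k,l,s,c=cv2.connectedComponentsWithStats(m)
    for i in range(1,k):
        if s[i,4]>=3: print(n,c[i].round(1),s[i,4],ray("top",*c[i],.055).round(4))
E
```

```text
red [186.4 169.1] 7 [0.6377 0.3341 0.055 ]
yel [192.9 182.4] 7 [0.5892 0.3087 0.055 ]
grn [187.4 177. ] 5 [0.6088 0.3293 0.055 ]
```

View pics/c39.png

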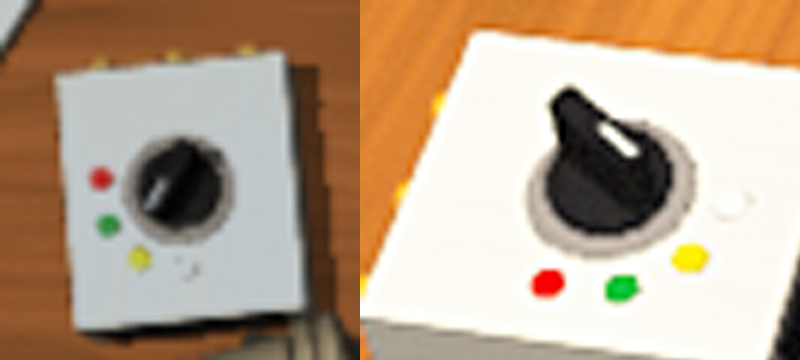

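View pics/side19.png

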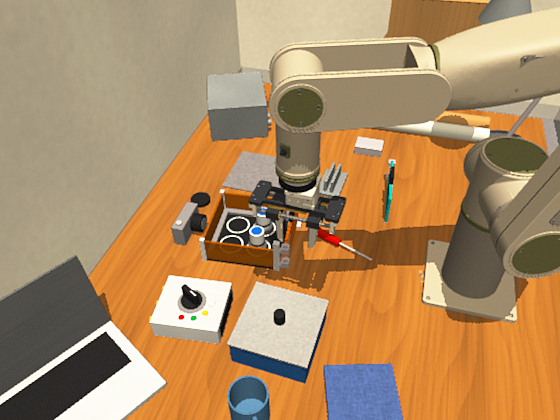

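```bash
python3 - <<'E'
from m import *
p,_=load("top",19);q,_=load("side",19)
f=lambda x,o:(x+.5)/6-.5+o
print("line side",[ray("side",f(a-360,150),f(b,270),.097).round(4) for a,b in((598,122),(637,157),(570,90))])
print("line top",[ray("top",f(a,170),f(b,140),.097).round(4) for a,b in((150,205),(162,180))])
for n,(a,b) in dict(r=(548,283),g=(621,288),y=(690,257),w=(733,203)).items(): print(n,ray("side",f(a-360,150),f(b,270),.055).round(4))
E
```

```text
line side [array([0.6315, 0.2888, 0.097 ]), array([0.6106, 0.3002, 0.097 ]), array([0.6482, 0.2774, 0.097 ])]
line top [array([0.613 , 0.2959, 0.097 ]), array([0.6282, 0.2895, 0.097 ])]
r [0.6378 0.336  0.055 ]
g [0.6101 0.3307 0.055 ]
y [0.5902 0.3105 0.055 ]
w [0.5838 0.2825 0.055 ]
```

```bash
python3 - <<'E'
from m import *
go(.6322,.2873,.15,62)
E
```

```text
t 36.1 pos [0.4088 0.1763 0.2036] jaw -2.8 zax [ 0.001 -0.    -1.   ] q6 0.34 open 0.0558
tx,ty,tz= [0.4058 0.7255 0.1795] turn= -0.36
```

drive_tool --steps '[{"jaw": 0.5,"tx": 0.4,"ty": 0.725,"tz": 0,"turn": -0.36},{"jaw": 0.5,"tx": 0.4,"ty": 0.725,"tz": 0,"turn": -0.36},{"jaw": 0.5,"tx": 0.4,"ty": 0.725,"tz": 0,"turn": -0.36},{"jaw": 0.5,"tx": 0.4,"ty": 0.725,"tz": 0,"turn": -0.36},{"jaw": 0.5,"tx": 0.4,"ty": 0.725,"tz": 0,"turn": -0.36},{"jaw": 0.5,"tx": 0.4,"ty": 0.725,"tz": 0,"turn": -0.36},{"jaw": 0.5,"tx": 0.4,"ty": 0.725,"tz": 0,"turn": -0.36},{"jaw": 0.5,"tx": 0.4,"ty": 0.725,"tz": 0.1,"turn": -0.36},{"jaw": 0.5,"tx": 0.4,"ty": 0.725,"tz": 0.18,"turn": -0.36},{"jaw": 0.5,"tx": 0.4,"ty": 0.725,"tz": 0.18,"turn": -0.36},{"jaw": 0.5,"tx": 0.4,"ty": 0.725,"tz": 0.18,"turn": -0.36}]'

```text
t: 37.2
tool_pos: [0.6307, 0.289, 0.1486]
orientation: [-0.755, -3.048, 0.001]
force: [-0.9, -0.6, 0.2]
opening: 0.0465
```

```bash
python3 - <<'E'
from m import *
go(.6322,.2873,.072,62)
q,_=robot.read_camera("side");crop(q,130,270,220,350,5,"pics/c40.png");cv2.imwrite("pics/side20.png",q)
E
```

```text
t 37.2 pos [0.6307 0.289  0.1486] jaw 62.2 zax [-0.001 -0.    -1.   ] q6 -0.73 open 0.0465
tx,ty,tz= [-0.0074 -0.0025  0.2553] turn= 0.0011
```

View pics/c40.png

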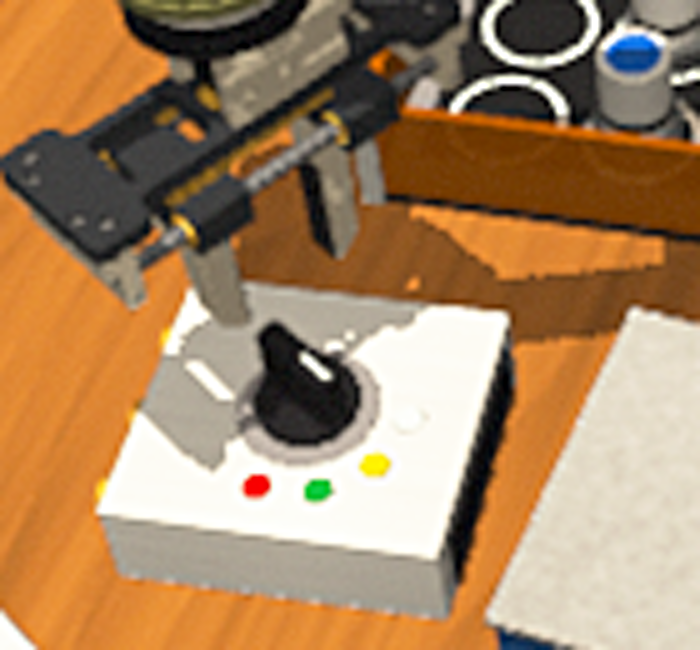

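drive_tool --steps '[{"jaw": 0.5,"tx": -0.007,"ty": -0.0025,"tz": 0.05,"turn": 0},{"jaw": 0.5,"tx": -0.007,"ty": -0.0025,"tz": 0.15,"turn": 0},{"jaw": 0.5,"tx": -0.007,"ty": -0.0025,"tz": 0.24,"turn": 0},{"jaw": 0.5,"tx": -0.007,"ty": -0.0025,"tz": 0.245,"turn": 0},{"jaw": 0.5,"tx": -0.007,"ty": -0.0025,"tz": 0.245,"turn": 0}]'

```text
t: 37.75
tool_pos: [0.6326, 0.2865, 0.0754]
orientation: [-0.755, -3.049, 0.001]
force: [0.0, -0.2, -0.2]
opening: 0.0462
```

```bash
python3 - <<'E'
from m import *
go(.6322,.2873,.072,62);print(robot.read_state()["force"])
q,_=robot.read_camera("side");crop(q,130,270,220,350,5,"pics/c41.png")
E
```

```text
t 37.75 pos [0.6326 0.2865 0.0754] jaw 62.2 zax [-0.001 -0.    -1.   ] q6 -0.73 open 0.0462
tx,ty,tz= [0.0023 0.0018 0.0115] turn= 0.0009
[ 0.02238826 -0.22709704 -0.16540555]
```

View pics/c41.png

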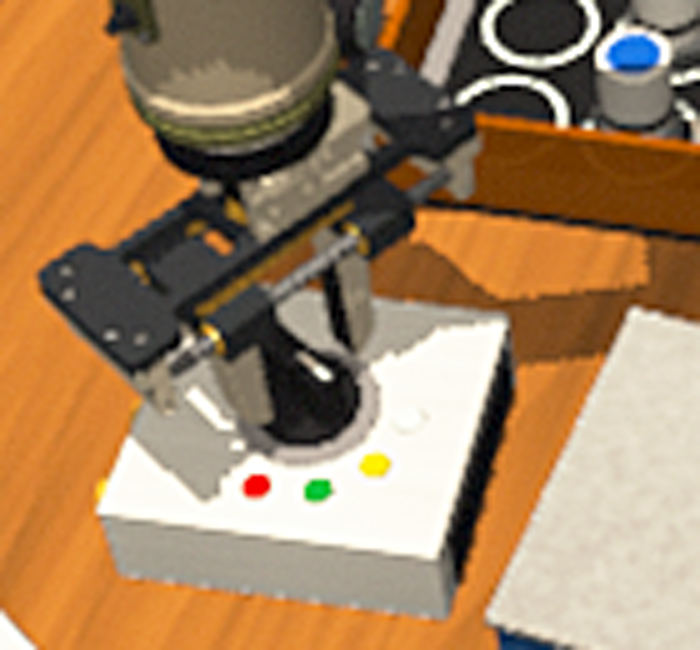

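drive_tool --steps '[{"jaw": 0.05,"tx": 0.001,"ty": 0.001,"tz": 0,"turn": 0},{"jaw": 0.05,"tx": 0.001,"ty": 0.001,"tz": 0,"turn": 0},{"jaw": 0.05,"tx": 0.001,"ty": 0.001,"tz": 0,"turn": 0},{"jaw": 0.05,"tx": 0.001,"ty": 0.001,"tz": 0,"turn": 0},{"jaw": 0.05,"tx": 0.001,"ty": 0.001,"tz": 0,"turn": 0},{"jaw": 0.05,"tx": 0.001,"ty": 0.001,"tz": 0,"turn": 0.05},{"jaw": 0.05,"tx": 0.001,"ty": 0.001,"tz": 0,"turn": 0.1},{"jaw": 0.05,"tx": 0.001,"ty": 0.001,"tz": 0,"turn": 0.15},{"jaw": 0.05,"tx": 0.001,"ty": 0.001,"tz": 0,"turn": 0.195},{"jaw": 0.05,"tx": 0.001,"ty": 0.001,"tz": 0,"turn": 0.195},{"jaw": 0.05,"tx": 0.001,"ty": 0.001,"tz": 0,"turn": 0.195}]' --force 12

```text
t: 38.9
tool_pos: [0.6326, 0.2872, 0.0761]
orientation: [-1.634, -2.683, -0.0]
force: [-3.9, -1.0, 5.6]
opening: 0.0138
```

```bash
python3 - <<'E'
from m import *
go(.6322,.2873,.072,27.6);s=robot.read_state();print(s["force"],s["wrist_torque"])
q,_=robot.read_camera("side");crop(q,130,270,220,350,5,"pics/c42.png")
E
```

```text
t 38.9 pos [0.6326 0.2872 0.0761] jaw 27.3 zax [ 0.  0. -1.] q6 -0.12 open 0.0138
tx,ty,tz= [ 0.0009 -0.001   0.0138] turn= -0.0016
[-3.89831835 -1.01461678  5.62574416] [-0.17035643  0.49898168  0.05228378]
```

View pics/c42.png

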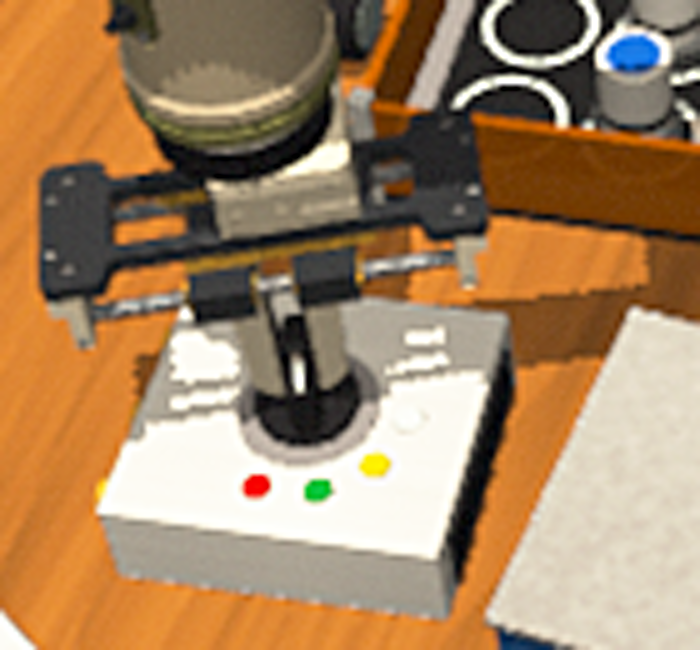

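Turned to green. Release, rise and back away.

drive_tool --steps '[{"jaw": 0.5,"tx": 0,"ty": 0,"tz": 0,"turn": 0},{"jaw": 0.5,"tx": 0,"ty": 0,"tz": 0,"turn": 0},{"jaw": 0.5,"tx": 0,"ty": 0,"tz": 0,"turn": 0},{"jaw": 0.5,"tx": 0,"ty": 0,"tz": -0.1,"turn": 0},{"jaw": 0.5,"tx": 0,"ty": 0,"tz": -0.25,"turn": 0},{"jaw": 0.5,"tx": 0,"ty": 0,"tz": -0.4,"turn": 0},{"jaw": 0.5,"tx": 0,"ty": 0,"tz": -0.55,"turn": 0},{"jaw": 0.5,"tx": 0,"ty": -0.15,"tz": -0.65,"turn": 0},{"jaw": 0.5,"tx": -0.1,"ty": -0.3,"tz": -0.65,"turn": 0},{"jaw": 0.5,"tx": -0.3,"ty": -0.4,"tz": -0.65,"turn": 0},{"jaw": 0.5,"tx": -0.5,"ty": -0.5,"tz": -0.65,"turn": 0},{"jaw": 0.5,"tx": -0.7,"ty": -0.6,"tz": -0.65,"turn": 0}]'

```text
t: 40.15
tool_pos: [0.5672, 0.0739, 0.2707]
orientation: [1.637, 2.681, 0.001]
force: [0.6, -0.3, -0.2]
opening: 0.0463
```

drive_tool --steps '[{"jaw": 0.5,"tx": -0.5,"ty": -0.3,"tz": 0,"turn": 0},{"jaw": 0.5,"tx": -0.5,"ty": -0.3,"tz": 0,"turn": 0},{"jaw": 0.5,"tx": -0.7,"ty": -0.4,"tz": 0,"turn": 0},{"jaw": 0.5,"tx": -0.7,"ty": -0.4,"tz": 0,"turn": 0},{"jaw": 0.5,"tx": -0.7,"ty": -0.4,"tz": 0,"turn": 0},{"jaw": 0.5,"tx": -0.7,"ty": -0.4,"tz": 0,"turn": 0},{"jaw": 0.5,"tx": -0.7,"ty": -0.4,"tz": 0,"turn": 0},{"jaw": 0.5,"tx": -0.7,"ty": -0.4,"tz": 0,"turn": 0}]'

```text
t: 40.95
tool_pos: [0.5566, -0.1653, 0.2704]
orientation: [-1.638, -2.68, -0.001]
force: [-0.2, -0.2, -0.7]
opening: 0.0468
```

```bash
python3 - <<'E'
from m import *
go(.4,-.25,.27,27)
o=views(21);p=o["top"][0];q=o["side"][0]
sensors(p,.070,(252,304,160,212));sensors(q,.070,(205,300,190,262),"side")
crop(q,130,340,170,390,2.7,"pics/c43.png")
crop(p,150,310,110,270,3.7,"pics/c44.png")
E
```

```text
t 40.95 pos [ 0.5566 -0.1653  0.2704] jaw 27.1 zax [-0.     0.001 -1.   ] q6 -0.85 open 0.0468
tx,ty,tz= [-0.0133 -0.5933  0.0012] turn= 0.0008
top sensor px [288.3 192.2] 50 [ 0.5578 -0.0372  0.07  ]
top sensor px [267.3 193.4] 50 [0.5519 0.038  0.07  ]
side sensor px [262.5 211.1] 56 [ 0.5596 -0.0347  0.07  ]
side sensor px [256.3 230.2] 59 [0.5531 0.0402 0.07  ]
```

View pics/c43.png

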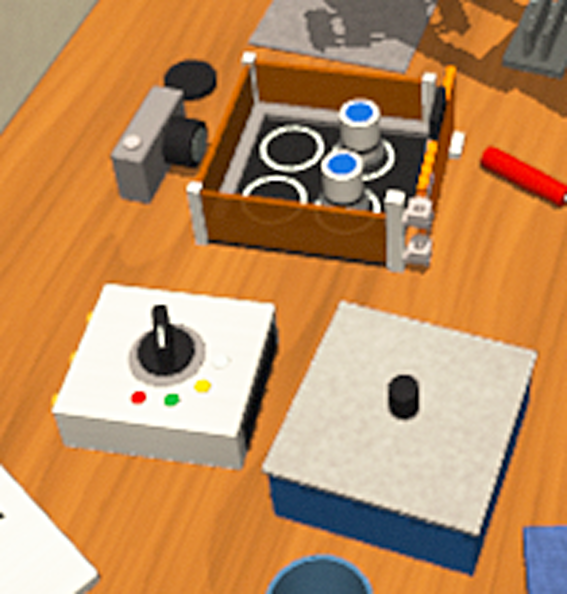

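View pics/c44.png

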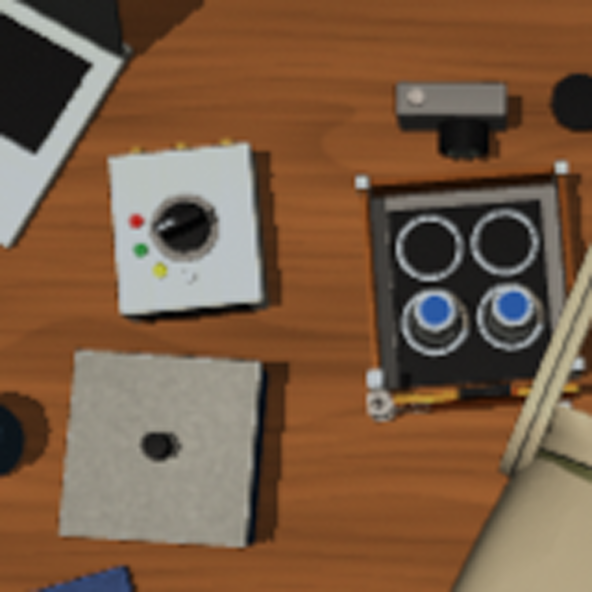

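View pics/top21.png

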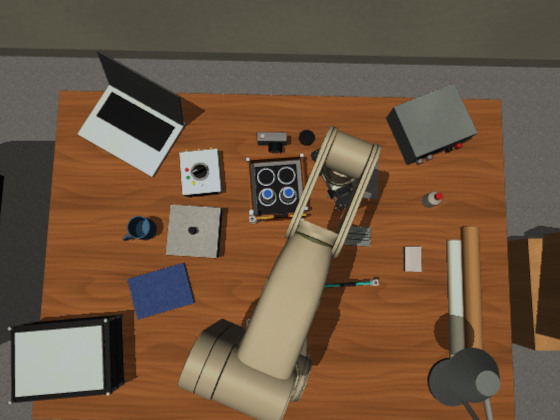

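```bash
python3 - <<'E'
from m import *
q,e=load("side",21);p,d=load("top",21)
a=lambda im,u0,u1,v0,v1,f:cv2.resize(im[v0:v1,u0:u1],None,fx=f,fy=f,interpolation=cv2.INTER_CUBIC)
m=(q.min(2)>150);m2=np.zeros_like(m)
m2[280:302,180:200]=m[280:302,180:200]
k,l,s,c=cv2.connectedComponentsWithStats(m2.astype(np.uint8))
for i in range(1,k):
    print(c[i].round(1),s[i])
cv2.imwrite("pics/c45.png",np.hstack([a(q,175,210,275,315,12),a(q,265,310,185,280,5)[:475]if 0 else cv2.resize(a(q,270,310,190,275,5.647),(226,480))]))
P=cloud("top",d);h=cv2.cvtColor(p,cv2.COLOR_BGR2HSV)
m=(h[...,0]>8)&(h[...,0]<24)&(h[...,1]>190)&(h[...,2]>150);m[:205]=0;m[222:]=0;m[:,:255]=0;m[:,290:]=0
v,u=np.nonzero(m);w=np.array([ray("top",x,y,.1) for x,y in zip(u,v)]);f=np.polyfit(w[:,1],w[:,0],1);print(len(u),"gate yaw",-np.degrees(np.arctan(f[0])))
sat=p.max(2).astype(int)-p.min(2);vv,uu=np.mgrid[:420,:560]
mm=((uu>155)&(uu<228)&(vv>195)&(vv<265)&(sat<45)&(p.max(2)>110)&(abs(P[...,2]-.077)<.012)).astype(np.uint8)
cs,_=cv2.findContours(mm,cv2.RETR_EXTERNAL,cv2.CHAIN_APPROX_NONE);cc=max(cs,key=cv2.contourArea)
print("lid",cv2.minAreaRect(np.array([ray("top",x,y,.076)[:2] for x,y in cc[:,0]],np.float32)))
p0,_=load("top",0)
print("bystander diff", [int(cv2.absdiff(p[y0:y1,x0:x1],p0[y0:y1,x0:x1]).max()) for x0,x1,y0,y1 in((255,290,128,152),(298,318,128,147),(125,158,212,243),(424,444,188,210),(402,425,244,274))])
E
```

```text
[188.8 285.6] [180 280  20  18 196]
[189.3 293.9] [188 291   3   7  15]
2 gate yaw 1.0740891394156349
lid ((0.41291624307632446, 0.297900915145874), (0.176250159740448, 0.17648205161094666), 87.4519271850586)
bystander diff [6, 5, 6, 6, 77]
```

View pics/c45.png

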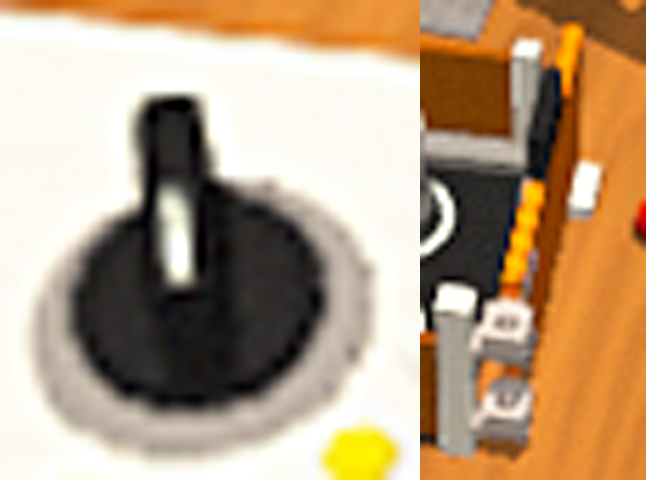

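```bash
python3 - <<'E'
from m import *
A=ray("side",296.9,197.1,.1);B=ray("side",287.35,236.9,.1);e=B-A;print("gate dir",A.round(3),B.round(3),np.degrees(np.arctan2(-e[0],e[1])))
A=ray("side",175+168/12,275+195/12,.097);B=ray("side",175+180/12,275+275/12,.097);e=B-A;print("sel dir",np.degrees(np.arctan2(e[1],e[0])),"green 117.6")
p,_=load("top",21);p0,_=load("top",0)
cv2.imwrite("pics/c46.png",np.hstack([cv2.resize(x[235:285,390:440],None,fx=6,fy=6) for x in(p0,p)]))
E
```

```text
gate dir [ 0.475 -0.083  0.1  ] [0.46 0.07 0.1 ] 5.686125872575508
sel dir 120.38510671990738 green 117.6
```

View pics/c46.png

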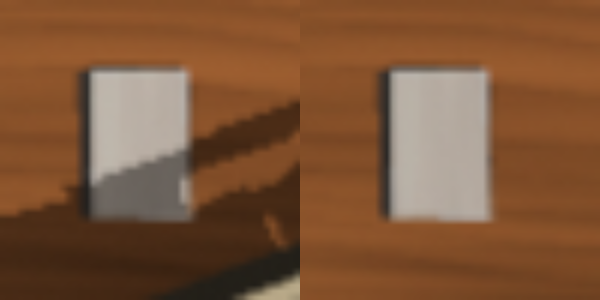

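Everything checks out; only the shadow on the tin has changed. Handing in.

```bash
python3 - <<'E'
from plant import robot
print(robot.close_job())
E
```

```text
the job is handed in; nothing more can be done
None
```

I carried out all the steps in order and handed the job in at about 41 s; `close_job` reports no verdict. I put the lid on the mat and stood both sensors (only two were in the case) on the two front rings. Then I hung the gate on both pins, put the lid back on the case and turned the selector from yellow to green.

What the last checks showed:
- **Sensors:** about 2 mm and 3.5 mm from their ring centres, upright and released.
- **Gate:** fully down, with its weight on the pins before I let go. Its angle is 5.7° against the bay's 5.4°.
- **Lid:** within about 1 mm of the case centre and less than 1° off square.
- **Selector:** on green. The white line read about 3° (0.05 rad) off the green direction, which is within the limit and about as fine as I could read it.
- **Bystanders:** none moved. The parts tin differed in the image comparison, but a close crop showed only a changed shadow.

Two measurements disagreed. The side and top cameras differed by about 1 mm in x and 2.5 mm in y, so I averaged them for most placements and hung the gate mainly by the side view. My first gate-angle fit from the top view gave 1.1°, but it rested on only two pixels, so I dropped it and used the side view.

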